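# Set the measuring loupe over the register cross

### The job

The register cross on the pattern proof is to be measured. Put the eraser that is lying on it away in the stationery tray, and stand the measuring loupe upright on the proof, centred on the cross, with the opening in its foot squarely facing the long arm of the cross. Leave the other things on the desk as they are.

Things in the scene. Friction and masses are not known exactly. Their poses are not given: they have to be found in the camera images.
- loupe: measuring stand loupe, 80 mm tall, 0.14 kg. Black barrel: plain cylinder 46 mm across, from 20 mm above the underside up to the lens at 80; aluminium foot: octagon 60 mm across flats, 20 mm high. Origin: centre of the underside; z up the barrel, x out through the foot's opening. Starts lying on its side, opening up, z level but for a dip of 0.116 rad towards the lens; origin 32 mm above the desk
- opening (a point): the opening: one of the eight sides of the loupe's foot is missing, leaving a gap 25 mm wide and 14 mm high into the hollow foot, seen from above as a notch 6 mm deep. This point: middle of the gap at the foot's underside, 30 mm along x from the loupe's origin. Round the lying loupe the desk is free: nothing within 50 mm but the board's edge on its foot side
- eraser: white block eraser in a grey sleeve, 58 x 22 x 13 mm, 25 g; origin at the centre of its underside, x along its length. It starts lying flat on the register cross
- board: the pattern proof: a print on a rigid mount board, 200 x 240 x 3 mm, fixed to the desk; origin at the centre of its underside, x across its 200 mm side towards the margin with the register cross (away from the robot), z up. Desk and board are level, the desk is at z = 0
- cross (a point): centre of the printed register cross (a 26 mm circle with a cross through it), on the upper face of the board, 3 mm above the desk; its axes are the board's. Three arms are 20 mm long, the fourth, the long arm, is 55 mm long and runs along +x
- long_arm_end (a point): outer end of the long arm, 55 mm from the centre of the cross
- tray: grey stationery tray, 210 mm (its x) x 150 mm (its y) outside, 24 mm high, walls and floor 4 mm, fixed; origin at the centre of its underside. A partition at y = -27 mm leaves a wide empty compartment on the +y side (202 x 96 mm, centre at y = +23 mm) and a narrow channel holding a pencil on the -y side
- pot: white pencil pot 72 mm in diameter and 95 mm high, full of pencils and brushes reaching up to 185 mm, fixed to the desk just past the board's far edge, about 130 mm from the cross in the direction of the long arm; origin at the centre of its underside
- pencil: green hexagonal pencil 178 mm long, 8 mm thick, lying loose on the near half of the proof; origin at the middle of its underside, x along it to the point
- ink_bottle: dark ink jar with black cap, 48 mm in diameter, 62 mm high, loose; origin at the centre of its underside
- glue_stick: white glue stick standing on end, 28 mm in diameter, 92 mm high, loose; origin at the centre of its underside
- sharpener: small metal pencil sharpener, 26 x 16 x 13 mm, lying loose on the proof near a side edge; origin at the centre of its underside
Not all that is in view belongs to the job. What is shaped like the eraser but red or turquoise is not meant.

How it is judged:
By the outcome, as a careful person would: the job done as asked, in the order asked, and still so for the second after the job is handed in, with the robot touching nothing.
It also fails if it takes over 67 s, if anything falls off the work surface, if the arm or the gripper's body presses on something with over 40 N, if the wrist force passes 120 N, or if a joint passes its speed limit or range.

### The arm

A 6-joint arm with a two-finger parallel gripper is mounted at the origin on the work surface. World frame = base frame: x ahead of the robot, y to its left, z up, the work surface at z = 0. Lengths are in mm, angles in rad, forces in N, time in s.
With the tool pointing down it reaches from about 400 to 925 mm from the base axis. Payload 12.5 kg.
Tool frame: the origin (TCP) lies at the very end of the fingers, on their centre line; the grasp point (between the pads) lies 19 mm behind it (env.grip_point_offset is the distance from the TCP to the grasp point, in mm); z points along the fingers, y is the direction in which the jaws open and shut (so a half turn about z gives the same grasp; the last joint's range is limited). The gripper opens to 95 mm and grips with 3 to 60 N. Pads are 20 mm wide; open, the fingers measure 119 mm over their backs; the gripper's body (75 mm by 180 mm) begins 59 mm behind the grasp point.
Start: joints at [-1.21, 0.491, 1.559, -0, 1.092, -0.106], TCP at [281.294, -558.14, 214.661] pointing down, gripper open.
Joint ranges: [-3.1, 3.1], [-0.84, 2.19], [0.05, 2.79], [-1.13, 4.28], [0.06, 2.93], [-2.69, 2.69]. Speed limits (rad/s): [2.22, 2.22, 2.79, 3.14, 3.14, 3.14].

### API

Orientations are given as [roll, pitch, yaw] about the fixed x, y, z axes, in that order (R = Rz(yaw) Ry(pitch) Rx(roll)).
In Python, from cell import env gives the robot as it stands.
- The arm moves only by the tool drive_tool, never from a script. Its argument "commands" is a list of rows, each an object of numbers: "dx", "dy", "dz": the shift along the world's x, y, z in mm; "yaw": the turn about the world's z in degrees. In form: [{"dx": .., "dy": .., "dz": .., "yaw": ..}, ...]. A call has 1 to 5 rows; each row shifts and turns the commanded pose from where the row before left it; what a row does not reach is not made up. A row lasts 1/12 s, in which the tool goes at most 41.7 mm and 7.16 degrees, less where a joint would pass 70% of its speed; a pose out of reach is approached as far as the arm can. A call with a gripper value outside its range is refused whole. "grip" is the opening, from 0 (shut) to 1 (fully open), set as the call begins (left out, the last holds). The fingers move at their own pace and stop on an object; the grip force is fixed at half the most. Time passes only in rows, so rows that do not move let the fingers close. It gives the time, the measured TCP pose, the force and the opening at its end, in the units of the state.
- env.state(): the state, without advancing time (a new reading comes with each control period).
- env.read_camera(name): name is "side" or "top" or "wrist"; returns the picture (480x640x3 uint8, red, green, blue); there is no depth.
- env.calibration(name): a dict with "intrinsics" (3x3 intrinsics, pixels), "dist_coeffs" ([k1, k2, p1, p2, k3] as OpenCV has them; the pictures are not rectified), "rvec" (rotation vector, rad) and "tvec" (3), from world to camera coordinates, as OpenCV has them. Camera axes: x right, y down, z forward; pixel columns grow to the right and rows downward; lengths in mm; the calibration is good to about 2 mm. A picture is of the moment at which its call begins: read the wrist's pose just before it. calibration takes no time and is no camera call; for the wrist camera it gives the pose at the moment of the call.
- env.job_done(): hands the job in, once; it reports no verdict.
Trained networks look in the newest picture that a camera, given by its name, has taken for a name from the list of things; names that differ only in an ending like _2 or _b are one class to them, and where a whole thing is asked for, a point or a joint stands for the part that bears it (a point fixed in the world has none). Each returns a list of dicts, best first, with "conf" (0 to 1); they miss things now and then, are a little off and sometimes report something else, mostly with a low value. They report only what shows in the picture. A call takes as long as a camera call. They do not tell look-alikes from the thing itself.
- env.trace(query, camera): "pixels" (480x640 bool, what is visible of it) and "pixel" ([column, row] in pixels, amid what is visible of it).
- env.place_of(query, camera): "pixel" ([column, row] in pixels: a listed point, or the origin of a listed thing).
The state is a dict: "t": time; "joints": joint angles; "qvel": joint speeds; "tau": joint torques, N m; "eef_pos": TCP position; "tcp_rot": TCP orientation; "ft_force": force on the tool from outside, world axes, zero at the start; "moment": the same for the moment, N m; "opening": opening from 0.0 (shut) to 1.0 (fully open).
Only numpy, scipy, OpenCV 4.12 (cv2) and the standard library are available. Lean on these libraries where they do the work, as an engineer would, in place of code of your own. Each camera call takes 0.05 s, during which the arm holds its last target.

## Working session

There is one attempt and no reset: what is moved stays moved. The work goes in short steps, Python scripts to look and compute and a tool call to move; the robot and the scene stay as the last step left them, time stands still between calls to the robot, and variables do not carry over. Pictures are saved under pics/ and viewed, and the job is handed in when it is done.

Besides the shell and the picture viewer there is one more tool, called after "Emit:" as a command line: name --argument value ..., lists and objects as JSON in quotes. drive_tool: Moves the arm, as the interface text tells. Its arguments: {"type":"object","properties":{"commands":{"type":"array"},"grip":{"type":"number"}},"required":["commands"]}

```bash
ls; mkdir -p pics
cat > h.py <<'E'
import numpy as np, cv2
from cell import env
def cal(n):
    c=env.calibration(n); return [np.array(c[k],float) for k in("intrinsics","dist_coeffs","rvec","tvec")]
def ray(n,px,z,c=None):
    K,d,r,t=c or cal(n)
    R=cv2.Rodrigues(r)[0]; p=cv2.undistortPoints(np.array([[px]],float),K,d)[0,0]
    v=R.T@np.array([p[0],p[1],1]); o=-R.T@t.ravel()
    return o+v*(z-o[2])/v[2]
def proj(n,P,c=None):
    K,d,r,t=c or cal(n)
    return cv2.projectPoints(np.array(P,float).reshape(-1,3),r,t,K,d)[0][:,0]
def snap(n,f):
    im=env.read_camera(n); cv2.imwrite(f'pics/{f}.png',im[:,:,::-1]); return im
E
python3 - <<'E'
from h import *
print(env.state())
snap('top','top0');
for q in ['loupe','opening','eraser','board','cross','long_arm_end','tray','pot','pencil','ink_bottle','glue_stick','sharpener']:
    print(q,[(np.round(r['pixel'],1),round(r['conf'],2)) for r in env.place_of(q,'top')][:3]) if q in('loupe','opening','eraser','board','cross','long_arm_end','tray') else 0
snap('side','side0')
for q in ['loupe','opening','eraser','tray']:
    print(q,[(np.round(r['pixel'],1),round(r['conf'],2)) for r in env.place_of(q,'side')][:3])
print(env.state()['t'])
E
```

```text
pics
{'t': 0.0, 'joints': array([-1.20960648e+00,  4.91533516e-01,  1.55945332e+00, -4.71378604e-05,
        1.09171057e+00, -1.05600233e-01]), 'qvel': array([-0.00060607, -0.00067147,  0.00076153,  0.00059049,  0.00034771,
        0.0005421 ]), 'tau': array([-2.04291558e-03, -6.12655592e+01, -2.58178622e+01,  6.91750715e-02,
        4.82628378e-02, -8.51070740e-05]), 'eef_pos': array([ 281.18474712, -557.89524705,  214.0765996 ]), 'tcp_rot': array([-3.14048965e+00, -7.48714200e-05,  4.66811790e-01]), 'ft_force': array([-0.21716489,  0.21180598,  0.48973045]), 'moment': array([0.01572003, 0.02183914, 0.0254262 ]), 'opening': 0.9994899126925249}
loupe [(array([164.3, 249.1]), 0.72), (array([196.5, 141.7]), 0.65)]
opening [(array([158.2, 247.6]), 0.64)]
eraser [(array([196. , 298.6]), 0.85), (array([306.7, 227. ]), 0.75), (array([155.5, 180.1]), 0.72)]
board [(array([302.2, 240.1]), 0.67), (array([374.5, 163.7]), 0.29)]
cross [(array([314.6, 195.4]), 0.56)]
long_arm_end [(array([314.9, 194.9]), 0.78), (array([194.2, 144.5]), 0.45)]
tray [(array([443.9, 236.8]), 0.73)]
loupe [(array([210.7, 346.7]), 0.8)]
opening [(array([202.6, 334. ]), 0.69)]
eraser [(array([274.9, 370. ]), 0.87), (array([143.3, 328.5]), 0.86), (array([321.8, 409.2]), 0.63)]
tray [(array([400.5, 221.7]), 0.88)]
0.65
```

View pics/top0.png

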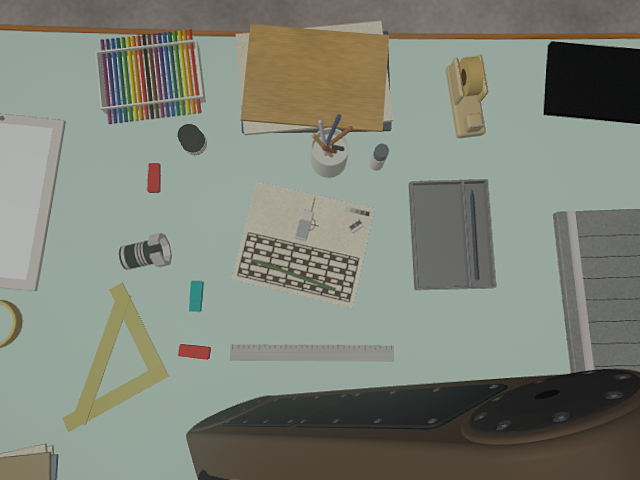

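View pics/side0.png

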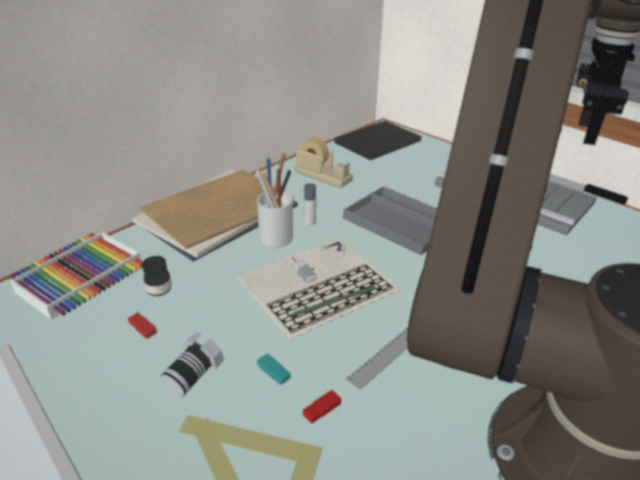

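Run:
```python
from h import *
for n,px,z in [('top',(314.6,195.4),3),('top',(306.7,227),3),('top',(164.3,249.1),32),('top',(158.2,247.6),32+30),('top',(443.9,236.8),0),('top',(302.2,240.1),0),('top',(196,298.6),0),('side',(210.7,346.7),32),('side',(202.6,334),62),('side',(400.5,221.7),0),('side',(274.9,370),3)]:
    print(n,px,ray(n,px,z).round(1))
for n in('top','side'):
    K,d,r,t=cal(n);print(n,K.round(1).tolist(),(-cv2.Rodrigues(r)[0].T@t.ravel()).round(0))
im=cv2.imread('pics/top0.png');cv2.imwrite('pics/top0z.png',cv2.resize(im[100:340,130:530],None,fx=2,fy=2,interpolation=2))
```

```text
top (314.6, 195.4) [615.1 -32.4   3. ]
top (306.7, 227) [551.4 -17.7   3. ]
top (164.3, 249.1) [500.8 250.5  32. ]
top (158.2, 247.6) [500.  253.5  62. ]
top (443.9, 236.8) [ 536.  -287.3    0. ]
top (302.2, 240.1) [525.7  -9.2   0. ]
top (196, 298.6) [409.4 193.3   0. ]
side (210.7, 346.7) [497.8 247.1  32. ]
side (202.6, 334) [502.1 255.2  62. ]
side (400.5, 221.7) [ 537.7 -296.9    0. ]
side (274.9, 370) [411.8 191.8   3. ]
top [[539.3, 0.0, 313.0], [0.0, 539.3, 230.9], [0.0, 0.0, 1.0]] [ 384.  -27. 1051.]
side [[535.3, 0.0, 322.7], [0.0, 535.3, 239.5], [0.0, 0.0, 1.0]] [-31. 557. 641.]
```

The white eraser is on the board at about (306,227) in the top view. The loupe is at (145,252) with its lens to the left (+y), and the tray is at (450,235). Next I'll zoom in and get the board angle.

View pics/top0z.png

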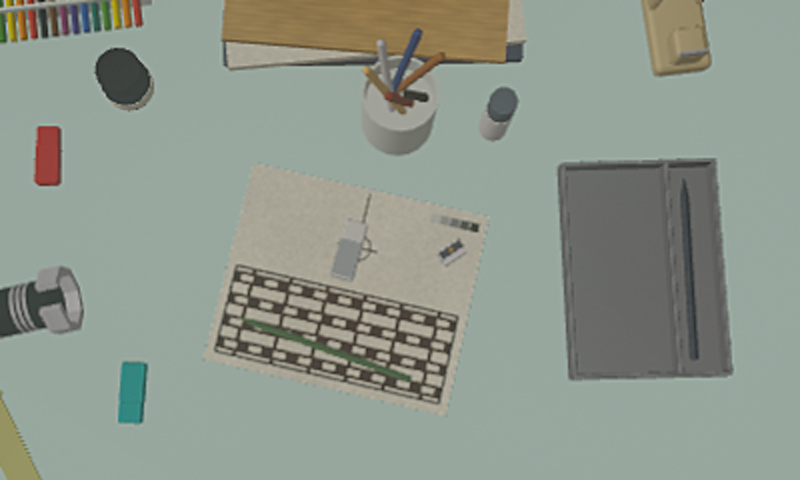

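Run:
```python
from h import *
c=cal('wrist');K,d,r,t=c;R=cv2.Rodrigues(r)[0]
print('wrist cam pos',(-R.T@t.ravel()).round(1),'R',R.round(2).tolist(),K.round(0).tolist())
env.read_camera('top')
for q in ['board','tray','loupe']:
  for r in env.trace(q,'top')[:1]:
    m=r['pixels'].astype(np.uint8);cs=max(cv2.findContours(m,0,2)[0],key=cv2.contourArea)
    b=cv2.boxPoints(cv2.minAreaRect(cs));print(q,r['conf'],b.round(1).tolist(),[ray('top',p,{'board':3,'tray':24,'loupe':28}[q]).round(1)[:2].tolist() for p in b])
```

```text
wrist cam pos [ 346.2 -525.1  385.8] R [[0.45, -0.89, 0.0], [-0.86, -0.43, 0.26], [-0.23, -0.12, -0.97]] [[382.0, 0.0, 323.0], [0.0, 382.0, 241.0], [0.0, 0.0, 1.0]]
board 0.66 [[229.6999969482422, 279.6000061035156], [253.39999389648438, 178.89999389648438], [376.20001220703125, 207.6999969482422], [352.5, 308.5]] [[446.4, 129.6], [647.0, 89.7], [591.8, -154.5], [394.1, -107.9]]
tray 0.85 [[408.0, 181.1999969482422], [490.0, 176.6999969482422], [496.1000061035156, 287.79998779296875], [414.1000061035156, 292.29998779296875]] [[641.2, -214.1], [652.0, -373.2], [436.8, -376.6], [425.9, -222.5]]
loupe 0.95 [[117.80000305175781, 236.60000610351562], [168.10000610351562, 231.89999389648438], [171.1999969482422, 265.20001220703125], [120.9000015258789, 269.8999938964844]] [[524.1, 340.2], [534.4, 246.2], [470.8, 236.9], [460.9, 330.0]]
```

Emit:
drive_tool --commands '[{"dx": 17,"dy": 37,"dz": 5},{"dx": 17,"dy": 37,"dz": 5},{"dx": 17,"dy": 37,"dz": 5},{"dx": 17,"dy": 37,"dz": 5},{"dx": 17,"dy": 37,"dz": 5}]'

```text
invalid input
```

Emit:
drive_tool --commands '[{"dx": 17,"dy": 37,"dz": 5},{"dx": 17,"dy": 37,"dz": 5},{"dx": 17,"dy": 37,"dz": 5},{"dx": 17,"dy": 37},{"dx": 17,"dy": 37}]'

```text
invalid input
```

Emit:
drive_tool --commands '[{"dx": 15,"dy": 37},{"dx": 15,"dy": 37},{"dx": 10,"dy": 37},{"dx": 0,"dy": 30},{}]'

```text
invalid input
```

Run:
```python
from h import *
s=env.state();print(s['t'],s['eef_pos'],s['tcp_rot'],s['joints'])
snap('wrist','w1')
c=cal('wrist')
for q in ['eraser','cross','long_arm_end','pot','sharpener']:
    print(q,[(np.round(r['pixel'],1),round(r['conf'],2),ray('wrist',r['pixel'],3,c).round(1)) for r in env.place_of(q,'wrist')][:3])
```

```text
0.85 [ 281.27867875 -558.12163121  214.64962943] [3.14154859e+00 1.27542337e-05 4.66773706e-01] [-1.20960860e+00  4.90895731e-01  1.55894050e+00 -9.05961990e-06
  1.09171127e+00 -1.05581803e-01]
eraser []
cross []
long_arm_end []
pot []
sharpener []
```

View pics/w1.png

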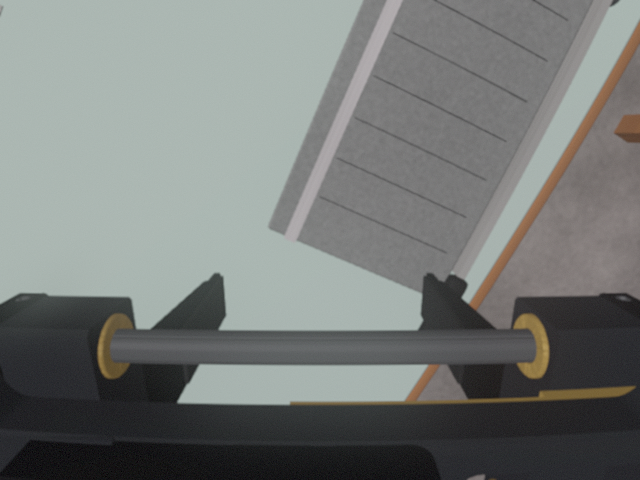

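Those moves were refused, probably because every key is required. I'll retry with a full row.

Emit:
drive_tool --commands '[{"dx": 17,"dy": 37,"dz": 5,"yaw": 7},{"dx": 17,"dy": 37,"dz": 5,"yaw": 7},{"dx": 17,"dy": 37,"dz": 5,"yaw": 7},{"dx": 17,"dy": 37,"dz": 5,"yaw": 7},{"dx": 17,"dy": 37,"dz": 5,"yaw": 7}]' --grip 1.0

```text
t: 1.57
eef_pos: [366.6, -371.4, 240.0]
tcp_rot: [3.141, 0.0, 1.083]
ft_force: [0.9, -0.4, 0.0]
opening: 1.0
```

Emit:
drive_tool --commands '[{"dx": 12,"dy": 24,"dz": 0,"yaw": 7},{"dx": 12,"dy": 24,"dz": 0,"yaw": 7},{"dx": 12,"dy": 24,"dz": 0,"yaw": 7},{"dx": 12,"dy": 24,"dz": 0,"yaw": 7},{"dx": 12,"dy": 24,"dz": 0,"yaw": 7}]' --grip 1.0

```text
t: 1.98
eef_pos: [426.7, -251.9, 239.9]
tcp_rot: [3.141, 0.0, 1.695]
ft_force: [0.5, -0.5, -0.4]
opening: 1.0
```

Emit:
drive_tool --commands '[{"dx": 12,"dy": 24,"dz": 0,"yaw": 7},{"dx": 12,"dy": 24,"dz": 0,"yaw": 7},{"dx": 12,"dy": 24,"dz": 0,"yaw": 7},{"dx": 12,"dy": 24,"dz": 0,"yaw": 7},{"dx": 12,"dy": 24,"dz": 0,"yaw": 7}]' --grip 0.5

```text
t: 2.4
eef_pos: [486.7, -131.9, 239.8]
tcp_rot: [3.141, 0.0, 2.305]
ft_force: [-0.4, -0.7, 1.4]
opening: 0.706
```

Emit:
drive_tool --commands '[{"dx": 12,"dy": 24,"dz": 0,"yaw": 7},{"dx": 12,"dy": 24,"dz": 0,"yaw": 7},{"dx": 12,"dy": 24,"dz": 0,"yaw": 7},{"dx": 12,"dy": 24,"dz": 0,"yaw": 7},{"dx": 5,"dy": 15,"dz": 0,"yaw": 7}]' --grip 0.5

```text
t: 2.82
eef_pos: [540.3, -20.1, 239.7]
tcp_rot: [3.141, 0.001, 2.917]
ft_force: [0.4, 0.7, 0.4]
opening: 0.499
```

Emit:
drive_tool --commands '[{"dx": 0,"dy": 0,"dz": 0,"yaw": 0},{"dx": 0,"dy": 0,"dz": 0,"yaw": 0}]' --grip 0.5

```text
t: 2.98
eef_pos: [539.2, -21.7, 239.6]
tcp_rot: [-3.142, -0.0, 2.909]
ft_force: [-0.8, -0.6, 0.3]
opening: 0.499
```

Run:
```python
from h import *
s=env.state();print(s['t'],s['eef_pos'],s['tcp_rot'],s['joints'])
snap('wrist','w2')
c=cal('wrist')
for q in ['eraser','cross','long_arm_end','sharpener']:
    print(q,[(np.round(r['pixel'],1),round(r['conf'],2),ray('wrist',r['pixel'],3,c).round(1)) for r in env.place_of(q,'wrist')][:3])
```

```text
2.9833 [539.2237471  -21.70273762 239.56106756] [-3.14152425e+00 -2.19961441e-04  2.90920337e+00] [-1.62618942e-01  3.43608738e-01  1.73575327e+00 -6.05651459e-05
  1.06245485e+00 -1.50099650e+00]
eraser [(array([601.7, 237.9]), 0.93, array([645.6, 282.2,   3. ])), (array([330. , 225.3]), 0.73, array([558.6, -19.4,   3. ])), (array([332.4, 223. ]), 0.63, array([556.7, -16.3,   3. ]))]
cross [(array([330.1, 226.7]), 0.79, array([560.2, -19.7,   3. ]))]
long_arm_end [(array([327.1, 269.9]), 0.68, array([608.1, -34.5,   3. ]))]
sharpener [(array([247.8, 238.4]), 0.95, array([ 551.8, -111.3,    3. ]))]
```

View pics/w2.png

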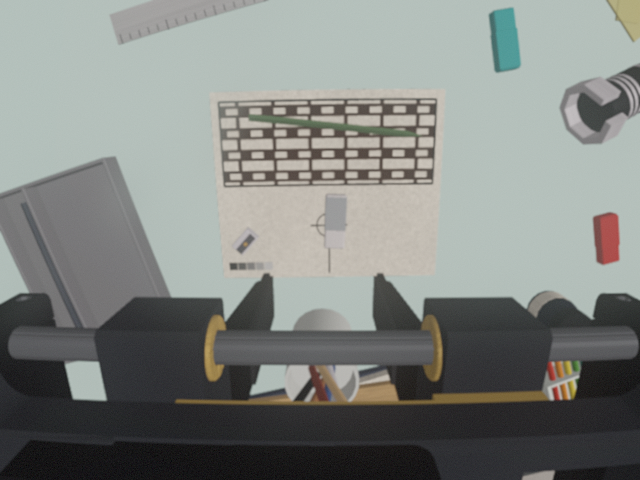

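The wrist view shows the eraser at columns 325–346, rows 194–248. Behind it are the cross, centred near (329,225), and the long arm, ending at (329,271).

Run:
```python
from h import *
im=cv2.imread('pics/w2.png');c=cal('wrist')
for q in ['eraser','board']:
  for r in env.trace(q,'wrist')[:3]:
    m=r['pixels'].astype(np.uint8);cs=max(cv2.findContours(m,0,2)[0],key=cv2.contourArea)
    b=cv2.boxPoints(cv2.minAreaRect(cs))
    z=16 if q=='eraser' else 3
    P=np.array([ray('wrist',p,z,c)[:2] for p in (b if q=='eraser' else cv2.approxPolyDP(cs,8,True)[:,0])])
    print(q,round(r['conf'],2),b.round(0).tolist(),P.round(1).tolist(),P.mean(0).round(1))
cv2.imwrite('pics/w2z.png',cv2.resize(im[80:290,200:450],None,fx=3.2,fy=2.8*3.2/2.8*0.89,interpolation=2)[:600,:800])
cv2.imwrite('pics/w2y.png',cv2.resize(im[180:290,280:390],None,fx=5.4,fy=5.4,interpolation=2))
```

```text
eraser 0.78 [[593.0, 212.0], [619.0, 212.0], [619.0, 264.0], [593.0, 264.0]] [[607.9, 263.8], [615.0, 294.5], [676.7, 292.7], [668.8, 260.9]] [642.1 278. ]
eraser 0.7 [[323.0, 248.0], [325.0, 192.0], [347.0, 193.0], [344.0, 249.0]] [[578.2, -33.2], [520.4, -16.4], [526.7, 5.1], [584.7, -10.8]] [552.5 -13.8]
eraser 0.6 [[485.0, 11.0], [513.0, 6.0], [523.0, 68.0], [494.0, 72.0]] [[385.0, 173.2], [386.4, 201.9], [444.7, 203.0], [443.0, 173.5]] [414.8 187.9]
board 0.74 [[209.0, 92.0], [444.0, 84.0], [450.0, 274.0], [215.0, 281.0]] [[447.3, 125.5], [394.5, -106.9], [589.2, -151.6], [641.4, 81.2]] [518.1 -12.9]
```

View pics/w2y.png

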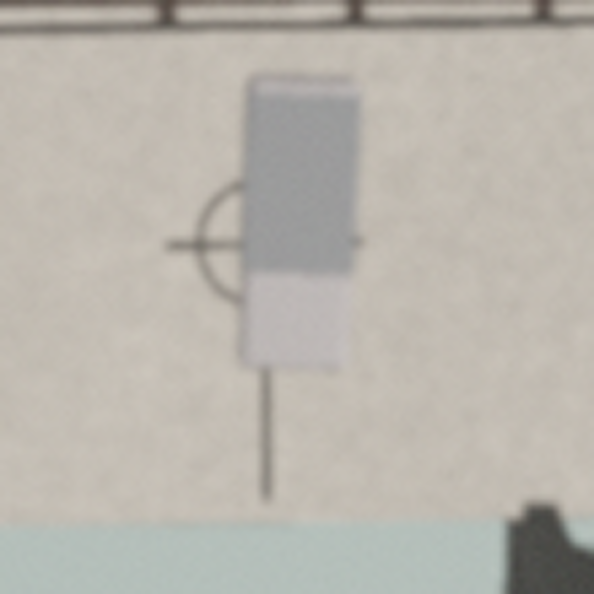

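Emit:
drive_tool --commands '[{"dx": 7,"dy": 4,"dz": -40,"yaw": -1.5},{"dx": 6,"dy": 4,"dz": -40,"yaw": -1.4},{"dx": 0,"dy": 0,"dz": -40,"yaw": 0},{"dx": 0,"dy": 0,"dz": -40,"yaw": 0},{"dx": 0,"dy": 0,"dz": -20,"yaw": 0}]' --grip 0.5

```text
t: 3.75
eef_pos: [550.6, -14.3, 55.8]
tcp_rot: [-3.141, -0.004, 2.858]
ft_force: [-0.6, -0.3, -0.3]
opening: 0.503
```

Run:
```python
from h import *
s=env.state();print(s['t'],s['eef_pos'],s['tcp_rot'])
snap('wrist','w3')
```

```text
3.75 [550.61013026 -14.25505934  55.79132944] [-3.14110849 -0.00418372  2.85849253]
```

View pics/w3.png

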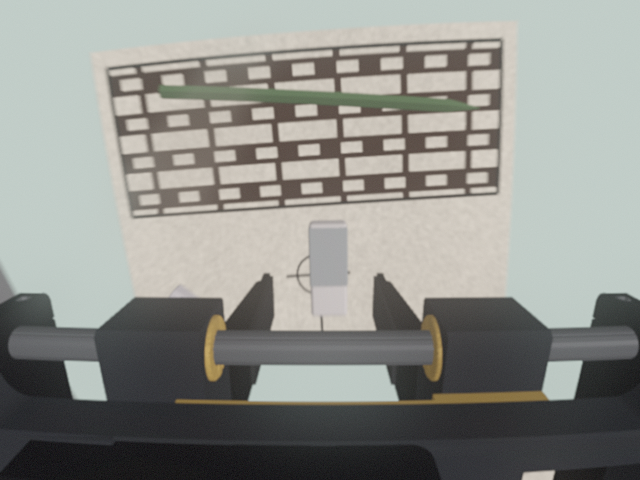

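The eraser is centred between the fingers (about 328,268), so I'll descend, grip and lift.

Emit:
drive_tool --commands '[{"dx": 0,"dy": 0,"dz": -30,"yaw": 0},{"dx": 0,"dy": 0,"dz": -18,"yaw": 0},{"dx": 0,"dy": 0,"dz": -5,"yaw": 0},{"dx": 0,"dy": 0,"dz": 0,"yaw": 0},{"dx": 0,"dy": 0,"dz": 0,"yaw": 0}]' --grip 0.5

```text
t: 4.22
eef_pos: [552.9, -14.4, 7.8]
tcp_rot: [3.141, 0.001, 2.859]
ft_force: [-0.6, 0.3, 0.4]
opening: 0.501
```

Emit:
drive_tool --commands '[{"dx": 0,"dy": 0,"dz": 0,"yaw": 0},{"dx": 0,"dy": 0,"dz": 0,"yaw": 0},{"dx": 0,"dy": 0,"dz": 0,"yaw": 0},{"dx": 0,"dy": 0,"dz": 0,"yaw": 0},{"dx": 0,"dy": 0,"dz": 0,"yaw": 0}]' --grip 0.1

```text
t: 4.63
eef_pos: [552.5, -14.1, 7.2]
tcp_rot: [3.141, 0.001, 2.86]
ft_force: [-1.1, 0.1, 6.3]
opening: 0.23
```

Emit:
drive_tool --commands '[{"dx": 0,"dy": 0,"dz": 0,"yaw": 0},{"dx": 0,"dy": 0,"dz": 20,"yaw": 0},{"dx": 0,"dy": 0,"dz": 40,"yaw": 0},{"dx": 0,"dy": 0,"dz": 40,"yaw": 0},{"dx": 0,"dy": 0,"dz": 40,"yaw": 0}]' --grip 0.1

```text
t: 5.05
eef_pos: [551.8, -14.1, 148.1]
tcp_rot: [-3.141, -0.001, 2.86]
ft_force: [0.2, -0.0, -0.2]
opening: 0.23
```

Emit:
drive_tool --commands '[{"dx": -20,"dy": 0,"dz": 30,"yaw": 0},{"dx": -20,"dy": 0,"dz": 10,"yaw": 0},{"dx": 0,"dy": 0,"dz": 0,"yaw": 0},{"dx": 0,"dy": 0,"dz": 0,"yaw": 0}]' --grip 0.1

```text
t: 5.38
eef_pos: [512.1, -14.2, 187.4]
tcp_rot: [3.141, 0.002, 2.859]
ft_force: [0.4, 0.0, -0.3]
opening: 0.228
```

Run:
```python
from h import *
s=env.state();print(s['t'],s['eef_pos'],s['tcp_rot'])
c=cal('wrist')
im=snap('wrist','w4')
for q in ['cross','long_arm_end','loupe','tray']:
    print(q,[(np.round(r['pixel'],1),round(r['conf'],2),ray('wrist',r['pixel'],3,c).round(1)) for r in env.place_of(q,'wrist')][:3])
cv2.imwrite('pics/w4z.png',cv2.resize(im[190:290,260:400,::-1],None,fx=5.4,fy=5.4,interpolation=2))
np.save('w4im.npy',im); np.savez('w4c.npz',*c)
```

```text
5.3833 [512.09834772 -14.15434203 187.39103067] [3.14130974e+00 1.55019554e-03 2.85948958e+00]
cross []
long_arm_end []
loupe [(array([613.3, 132.9]), 0.57, array([509. , 272.1,   3. ]))]
tray [(array([ 72. , 315.6]), 0.95, array([ 537.7, -299.2,    3. ]))]
```

View pics/w4.png

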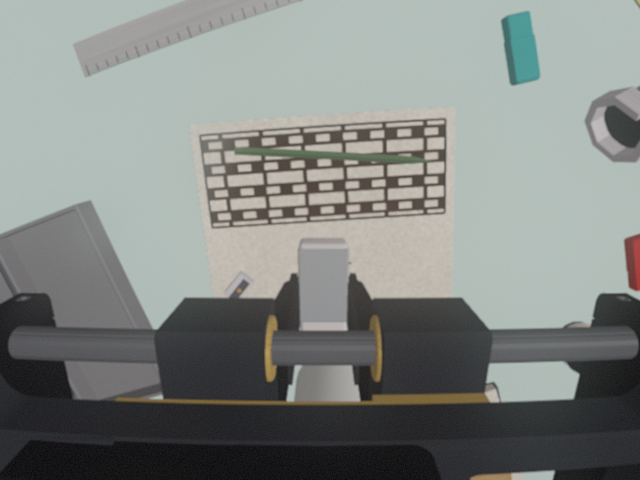

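View pics/w4z.png

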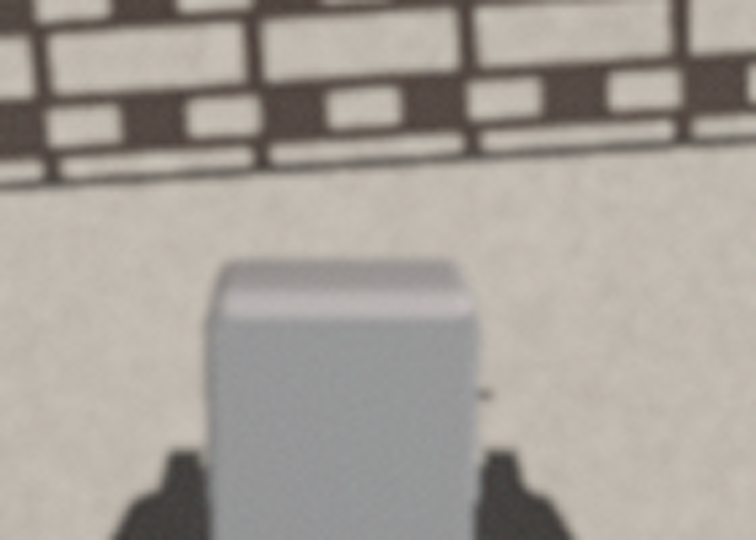

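Emit:
drive_tool --commands '[{"dx": 3,"dy": -40,"dz": 0,"yaw": 3},{"dx": 2,"dy": -40,"dz": 0,"yaw": 3},{"dx": 2,"dy": -40,"dz": 0,"yaw": 3},{"dx": 2,"dy": -40,"dz": 0,"yaw": 3},{"dx": 2,"dy": -40,"dz": 0,"yaw": 3}]' --grip 0.1

```text
t: 6.05
eef_pos: [523.3, -216.1, 185.8]
tcp_rot: [3.141, -0.001, 3.124]
ft_force: [0.7, -0.6, -0.1]
opening: 0.227
```

Emit:
drive_tool --commands '[{"dx": 2,"dy": -36,"dz": 0,"yaw": 2},{"dx": 0,"dy": -20,"dz": -30,"yaw": 0},{"dx": 0,"dy": 0,"dz": -40,"yaw": 0},{"dx": 0,"dy": 0,"dz": -40,"yaw": 0},{"dx": 0,"dy": 0,"dz": -20,"yaw": 0}]' --grip 0.1

```text
t: 6.47
eef_pos: [523.6, -269.8, 51.6]
tcp_rot: [3.138, -0.005, -3.128]
ft_force: [0.3, 1.2, -0.6]
opening: 0.229
```

Run:
```python
from h import *
s=env.state();print(s['t'],s['eef_pos'],s['tcp_rot'],s['ft_force'],s['opening'])
snap('wrist','w5');snap('top','top5')
```

```text
6.4667 [ 523.60720118 -269.78567947   51.56959965] [ 3.1382249  -0.00474401 -3.12796124] [ 0.27984239  1.19795502 -0.615834  ] 0.22884606139936134
```

View pics/w5.png

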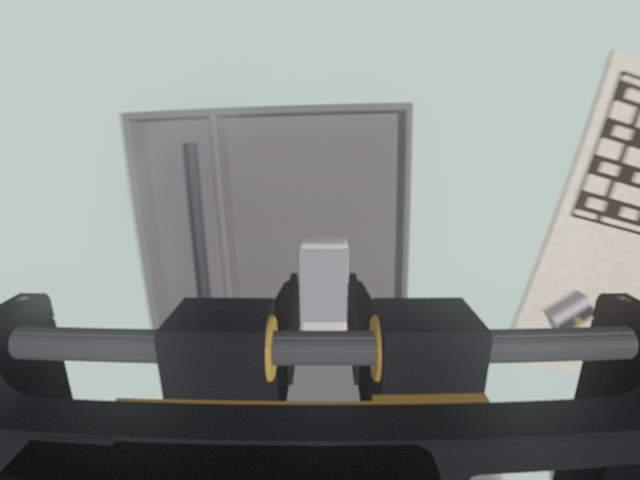

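View pics/top5.png

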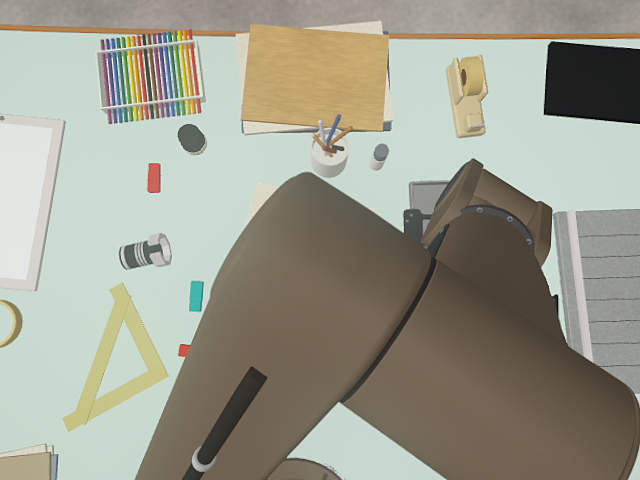

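The eraser is over the wide compartment, well clear of the partition and walls. I'll lower and release it.

Emit:
drive_tool --commands '[{"dx": 0,"dy": 0,"dz": -25,"yaw": 0},{"dx": 0,"dy": 0,"dz": -15,"yaw": 0},{"dx": 0,"dy": 0,"dz": -7,"yaw": 0},{"dx": 0,"dy": 0,"dz": 0,"yaw": 0},{"dx": 0,"dy": 0,"dz": 0,"yaw": 0}]' --grip 0.1

```text
t: 6.98
eef_pos: [525.9, -270.4, 10.6]
tcp_rot: [-3.141, 0.001, -3.127]
ft_force: [0.3, 0.0, 0.5]
opening: 0.229
```

Emit:
drive_tool --commands '[{"dx": 0,"dy": 0,"dz": 0,"yaw": 0},{"dx": 0,"dy": 0,"dz": 0,"yaw": 0},{"dx": 0,"dy": 0,"dz": 0,"yaw": 0}]' --grip 0.45

```text
t: 7.23
eef_pos: [525.7, -270.4, 10.7]
tcp_rot: [-3.141, 0.001, -3.127]
ft_force: [-0.1, 0.4, -0.6]
opening: 0.383
```

Emit:
drive_tool --commands '[{"dx": 0,"dy": 0,"dz": 30,"yaw": 0},{"dx": 0,"dy": 0,"dz": 40,"yaw": 0},{"dx": 0,"dy": 0,"dz": 40,"yaw": 0},{"dx": 0,"dy": 0,"dz": 40,"yaw": 0},{"dx": 0,"dy": 0,"dz": 40,"yaw": 0}]' --grip 0.45

```text
t: 7.65
eef_pos: [525.0, -269.9, 202.3]
tcp_rot: [-3.141, 0.001, -3.127]
ft_force: [0.7, 0.8, 0.1]
opening: 0.451
```

Run:
```python
from h import *
s=env.state();print(s['t'],s['eef_pos'],s['tcp_rot'],s['ft_force'],s['opening'])
snap('wrist','w6')
```

```text
7.65 [ 524.95396891 -269.89464739  202.28958056] [-3.14133118e+00  5.06557601e-04 -3.12680866e+00] [0.72943431 0.84122721 0.1298265 ] 0.45094014274008415
```

View pics/w6.png

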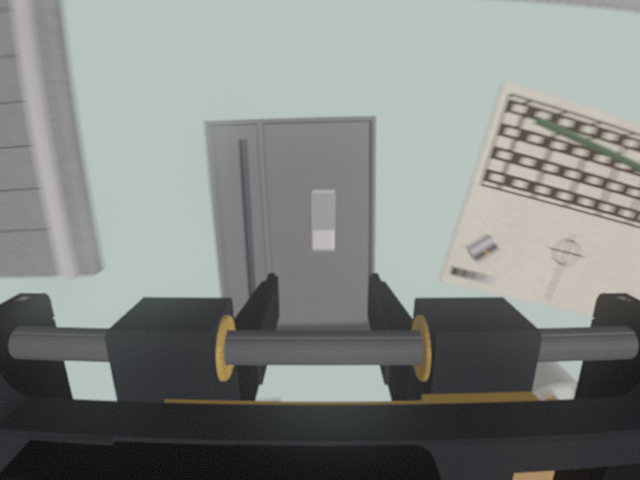

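The eraser (323,218) lies in the wide compartment and the cross is free. Next I'll hover over the proof to measure the cross.

Emit:
drive_tool --commands '[{"dx": 0,"dy": 40,"dz": 10,"yaw": -3},{"dx": 0,"dy": 40,"dz": 10,"yaw": -3},{"dx": 0,"dy": 40,"dz": 10,"yaw": -3},{"dx": 0,"dy": 40,"dz": 10,"yaw": -3},{"dx": 0,"dy": 40,"dz": 0,"yaw": -3}]' --grip 0.9

```text
t: 8.12
eef_pos: [525.4, -68.6, 241.8]
tcp_rot: [3.141, 0.003, 2.892]
ft_force: [0.5, -0.4, 0.3]
opening: 0.745
```

Emit:
drive_tool --commands '[{"dx": 10,"dy": 30,"dz": 0,"yaw": 0},{"dx": 0,"dy": 15,"dz": 0,"yaw": 0},{"dx": 0,"dy": 0,"dz": 0,"yaw": 0},{"dx": 0,"dy": 0,"dz": 0,"yaw": 0},{"dx": 0,"dy": 0,"dz": 0,"yaw": 0}]' --grip 0.9

```text
t: 8.53
eef_pos: [535.2, -25.8, 239.8]
tcp_rot: [-3.141, 0.0, 2.894]
ft_force: [-0.5, -0.4, -0.6]
opening: 0.902
```

Run:
```python
from h import *
s=env.state();print(s['t'],s['eef_pos'],s['tcp_rot'])
c=cal('wrist')
im=snap('wrist','w7')
for q in ['cross','long_arm_end','loupe','opening']:
    print(q,[(np.round(r['pixel'],1),round(r['conf'],2),ray('wrist',r['pixel'],{'loupe':32,'opening':62}.get(q,3),c).round(1)) for r in env.place_of(q,'wrist')][:3])
cr=env.place_of('cross','wrist')
x,y=map(int,cr[0]['pixel']) if cr else (320,240)
print(x,y)
cv2.imwrite('pics/w7z.png',cv2.resize(im[y-40:y+70,x-55:x+55,::-1],None,fx=5.4,fy=5.4,interpolation=2))
snap('top','top7')
for q in ['cross','long_arm_end','loupe','opening']:
    print(q,[(np.round(r['pixel'],1),round(r['conf'],2),ray('top',r['pixel'],{'loupe':32,'opening':62}.get(q,3)).round(1)) for r in env.place_of(q,'top')][:3])
```

```text
8.5333 [535.23396699 -25.80462116 239.75155922] [-3.14149764e+00  2.72926486e-04  2.89442914e+00]
cross [(array([334.3, 225.3]), 0.84, array([556.1, -18.6,   3. ]))]
long_arm_end [(array([333.8, 276.1]), 0.82, array([613.3, -33.3,   3. ])), (array([338.9, 129.7]), 0.46, array([459. ,  10.3,   3. ]))]
loupe []
opening [(array([609.3, 111.4]), 0.72, array([500.6, 252.9,  62. ]))]
334 225
cross []
long_arm_end []
loupe [(array([167.5, 247.5]), 0.91, array([503.9, 244.7,  32. ]))]
opening [(array([155.3, 244.6]), 0.88, array([505.4, 259.1,  62. ]))]
```

View pics/w7.png

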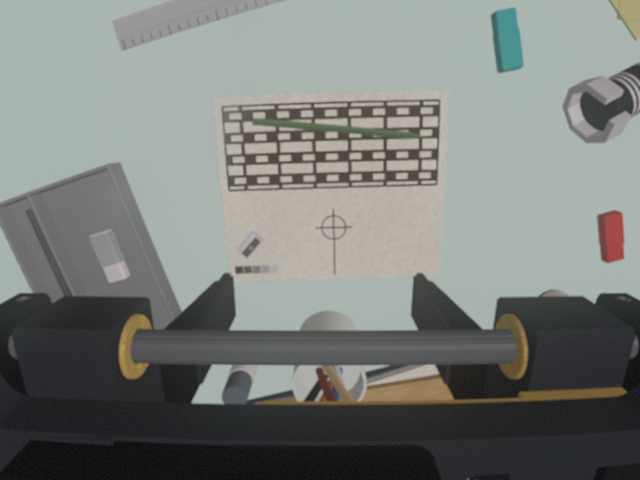

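View pics/w7z.png

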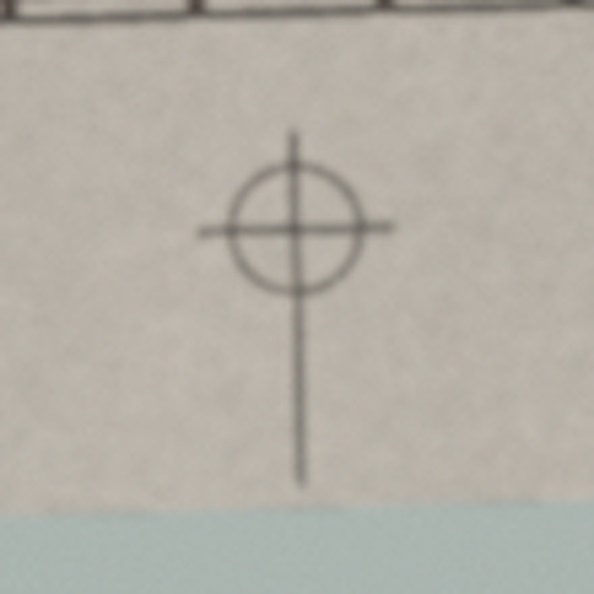

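Run:
```python
from h import *
from scipy.optimize import least_squares
c=cal('wrist')
px=np.array([[296,229.5],[301,487],[294,130],[200,233],[393,226]])/5.4-.4+[279,185]
L=np.array([[0,0],[55,0],[-20,0],[0,-20],[0,20]])
def f(p):
    a=p[2];R=np.array([[np.cos(a),-np.sin(a)],[np.sin(a),np.cos(a)]])
    P=L@R.T+p[:2]; return (proj('wrist',np.c_[P,np.full(5,3.)],c)-px).ravel()
for a0 in(-.22,):
    r=least_squares(f,[558,-20,a0]);print(r.x,r.fun.round(2))
print(np.arctan2(*(ray('wrist',px[1],3,c)-ray('wrist',px[2],3,c))[1::-1]))
```

```text
[ 5.57806875e+02 -1.94014722e+01 -2.21231476e-01] [ 0.02 -0.02  0.11 -0.38  0.    0.4  -0.44 -0.17  0.31  0.14]
-0.22301354462741022
```

Emit:
drive_tool --commands '[{"dx": -4,"dy": 29,"dz": 0,"yaw": -7},{"dx": -4,"dy": 29,"dz": 0,"yaw": -7},{"dx": -4,"dy": 29,"dz": 0,"yaw": -7},{"dx": -4,"dy": 29,"dz": 0,"yaw": -7},{"dx": -4,"dy": 29,"dz": 0,"yaw": -7}]' --grip 0.9

```text
t: 9.5
eef_pos: [515.0, 121.1, 239.7]
tcp_rot: [3.141, 0.0, 2.277]
ft_force: [0.8, 0.4, -0.4]
opening: 0.899
```

Emit:
drive_tool --commands '[{"dx": -4,"dy": 29,"dz": 0,"yaw": -7},{"dx": -4,"dy": 29,"dz": 0,"yaw": -7},{"dx": -4,"dy": 29,"dz": 0,"yaw": -7},{"dx": -4,"dy": 29,"dz": 0,"yaw": -7},{"dx": -4,"dy": 29,"dz": 0,"yaw": -4}]' --grip 0.9

```text
t: 9.92
eef_pos: [494.9, 266.3, 239.7]
tcp_rot: [3.141, 0.0, 1.719]
ft_force: [0.9, -0.2, 0.1]
opening: 0.898
```

Emit:
drive_tool --commands '[{"dx": 0,"dy": 0,"dz": 0,"yaw": 0},{"dx": 0,"dy": 0,"dz": 0,"yaw": 0},{"dx": 0,"dy": 0,"dz": 0,"yaw": 0}]' --grip 0.9

```text
t: 10.17
eef_pos: [495.2, 264.6, 239.6]
tcp_rot: [-3.141, 0.0, 1.727]
ft_force: [0.5, -1.8, -0.2]
opening: 0.902
```

Run:
```python
from h import *
s=env.state();print(s['t'],s['eef_pos'],s['tcp_rot'],s['joints'])
c=cal('wrist')
im=snap('wrist','w8')
for q in ['loupe','opening']:
    print(q,[(np.round(r['pixel'],1),round(r['conf'],2),ray('wrist',r['pixel'],{'loupe':32,'opening':62}.get(q,3),c).round(1)) for r in env.place_of(q,'wrist')][:3])
for r in env.trace('loupe','wrist')[:1]:
    m=r['pixels'].astype(np.uint8);np.save('m8.npy',m);ys,xs=np.where(m);print(r['conf'],xs.min(),xs.max(),ys.min(),ys.max())
    x0,x1,y0,y1=xs.min()-10,xs.max()+10,ys.min()-10,ys.max()+10
    cv2.imwrite('pics/w8z.png',cv2.resize(im[y0:y1,x0:x1,::-1],None,fx=4,fy=4,interpolation=2)[:600,:800]);print(x0,y0)
```

```text
10.1667 [495.2020116  264.61940898 239.55354425] [-3.14140272e+00  2.77780181e-04  1.72676889e+00] [ 3.73232054e-01  3.75399323e-01  1.68469815e+00 -2.60892377e-04
  1.08174054e+00  2.17382108e-01]
loupe [(array([329.4, 229.1]), 0.79, array([503.6, 249.5,  32. ]))]
opening [(array([326.7, 232.7]), 0.95, array([500.1, 252.6,  62. ]))]
0.85 295 356 145 232
285 135
```

View pics/w8.png

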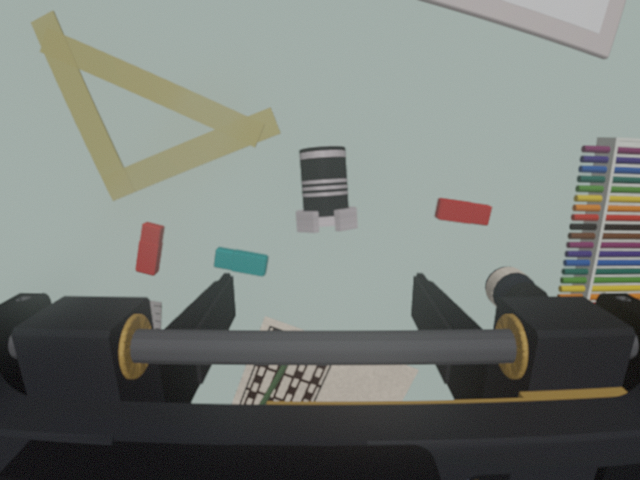

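View pics/w8z.png

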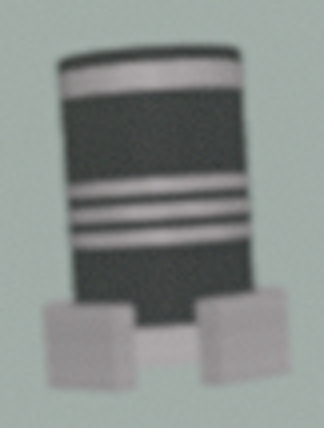

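```bash
cat > fit8.py <<'E'
from h import *
from scipy.optimize import least_squares
c=cal('wrist')
crop=np.array([[135,390],[205,385],[47,385],[290,372],[45,303],[285,288],[133,303],[198,293]])
px=crop/4-.4+[285,135]
M=np.array([[30,-12.4,0],[30,12.4,0],[12.4,-30,0],[12.4,30,0],[12.4,-30,20],[12.4,30,20],[30,-12.4,20],[30,12.4,20]])
def frame(a,dip=.116):
    z=np.array([np.cos(a)*np.cos(dip),np.sin(a)*np.cos(dip),-np.sin(dip)])
    y=np.cross(z,[0,0,1]);y/=np.linalg.norm(y);x=np.cross(y,z);return np.c_[x,y,z]
def f(p):
    P=M@frame(p[2]).T+[p[0],p[1],p[3] if len(p)>3 else 32]
    return (proj('wrist',P,c)-px).ravel()
for p0 in([503,248,1.71],[503,248,1.71,32]):
    r=least_squares(f,p0);print(r.x.round(3),r.fun.reshape(-1,2).round(1).tolist())
# barrel edges -> axis: image midline
L=np.array([[60,60],[76,300]])/4-.4+[285,135];Rr=np.array([[240,48],[254,290]])/4-.4+[285,135]
mid=(L+Rr)/2
F=frame(r.x[2]);
# predicted barrel outline midline
p=least_squares(f,[503,248,1.71]).x
O=np.array([p[0],p[1],32])
for s,m in zip((79,22),mid):
    e=[proj('wrist',O+frame(p[2])@np.array([8,sgn*21.5,s]),c)[0] for sgn in(-1,1)]
    print('pred',np.array(e).round(1).tolist())
print('obs',L.tolist(),Rr.tolist())
for s in (60,66,68): print(s,(O+frame(p[2])@np.array([0,0,s])).round(1))
E
python3 fit8.py
```

```text
[501.315 250.16    1.784] [[-4.5, -0.3], [4.4, -0.6], [0.3, -0.1], [0.3, -0.5], [-0.6, 0.1], [0.5, 0.2], [-5.3, 0.3], [4.9, 1.1]]
[502.076 246.298   1.784  13.135] [[-3.8, -0.9], [3.7, -1.2], [1.8, -0.7], [-1.2, -0.9], [0.9, 0.6], [-0.9, 0.8], [-4.6, 0.7], [4.3, 1.7]]
pred [[300.0, 149.2], [344.2, 146.4]]
pred [[304.0, 207.7], [347.3, 205.0]]
obs [[299.6, 149.6], [303.6, 209.6]] [[344.6, 146.6], [348.1, 207.1]]
60 [488.7 308.4  25.1]
66 [487.4 314.2  24.4]
68 [487.  316.2  24.1]
```

The fit puts the loupe origin at (501.3, 250.2), with its axis at 1.784 rad (lens towards +y). I'll move over the barrel near the lens and descend.

Emit:
drive_tool --commands '[{"dx": -5,"dy": 28,"dz": -20,"yaw": 2},{"dx": -4,"dy": 28,"dz": -40,"yaw": 1.3},{"dx": 0,"dy": 0,"dz": -40,"yaw": 0},{"dx": 0,"dy": 0,"dz": -40,"yaw": 0},{"dx": 0,"dy": 0,"dz": -30,"yaw": 0}]' --grip 0.9

```text
t: 10.78
eef_pos: [486.2, 316.0, 73.0]
tcp_rot: [-3.14, 0.0, 1.783]
ft_force: [0.3, -0.4, 0.1]
opening: 0.901
```

Emit:
drive_tool --commands '[{"dx": 0,"dy": 0,"dz": 0,"yaw": 0},{"dx": 0,"dy": 0,"dz": 0,"yaw": 0}]' --grip 0.9

```text
t: 10.95
eef_pos: [486.9, 316.1, 75.2]
tcp_rot: [-3.139, 0.001, 1.782]
ft_force: [0.3, -0.7, 0.0]
opening: 0.899
```

Run:
```python
from h import *
s=env.state();print(s['t'],s['eef_pos'],s['tcp_rot'],s['joints'])
snap('wrist','w9')
```

```text
10.95 [486.87245422 316.06864723  75.22016193] [-3.13930489e+00  6.27993027e-04  1.78220830e+00] [ 4.62044801e-01  6.02736613e-01  1.80065443e+00 -6.07169095e-05
  7.40573646e-01  2.50678413e-01]
```

View pics/w9.png

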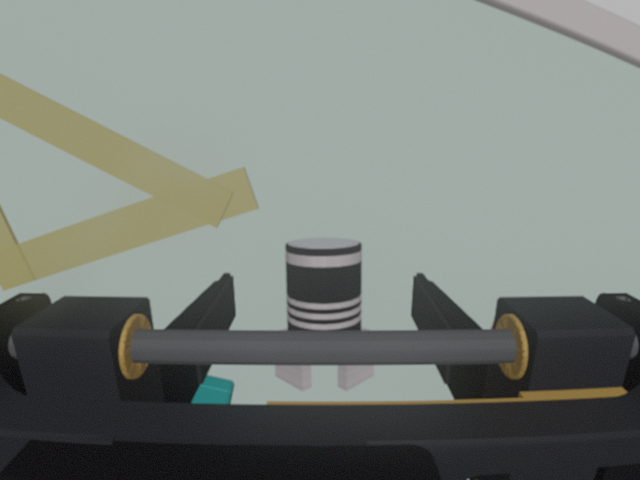

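The barrel is centred (column 324) and parallel to the fingers, so I'll descend and grip.

Emit:
drive_tool --commands '[{"dx": 0,"dy": 4,"dz": -30,"yaw": 0},{"dx": 0,"dy": 0,"dz": -25,"yaw": 0},{"dx": 0,"dy": 0,"dz": -13,"yaw": 0},{"dx": 0,"dy": 0,"dz": 0,"yaw": 0},{"dx": 0,"dy": 0,"dz": 0,"yaw": 0}]' --grip 0.9

```text
t: 11.42
eef_pos: [487.9, 321.0, 9.5]
tcp_rot: [3.139, -0.001, 1.783]
ft_force: [-0.6, 0.4, 0.1]
opening: 0.9
```

Emit:
drive_tool --commands '[{"dx": 0,"dy": 0,"dz": 0,"yaw": 0},{"dx": 0,"dy": 0,"dz": 0,"yaw": 0},{"dx": 0,"dy": 0,"dz": 0,"yaw": 0},{"dx": 0,"dy": 0,"dz": 0,"yaw": 0},{"dx": 0,"dy": 0,"dz": 0,"yaw": 0}]' --grip 0.4

```text
t: 11.83
eef_pos: [487.1, 320.8, 8.2]
tcp_rot: [3.141, -0.0, 1.783]
ft_force: [-0.8, -0.9, -0.5]
opening: 0.609
```

Emit:
drive_tool --commands '[{"dx": 0,"dy": 0,"dz": 0,"yaw": 0},{"dx": 0,"dy": 0,"dz": 0,"yaw": 0}]' --grip 0.4

```text
t: 12.0
eef_pos: [486.9, 320.7, 7.7]
tcp_rot: [3.142, -0.0, 1.783]
ft_force: [0.3, -0.3, 1.5]
opening: 0.479
```

Emit:
drive_tool --commands '[{"dx": 0,"dy": 0,"dz": 10,"yaw": 0},{"dx": 0,"dy": 0,"dz": 10,"yaw": 0},{"dx": 0,"dy": 0,"dz": 10,"yaw": 0},{"dx": 0,"dy": 0,"dz": 10,"yaw": 0},{"dx": 0,"dy": 0,"dz": 0,"yaw": 0}]' --grip 0.4

```text
t: 12.42
eef_pos: [487.8, 321.2, 50.2]
tcp_rot: [3.138, -0.001, 1.783]
ft_force: [1.0, 0.4, -0.9]
opening: 0.478
```

Run:
```python
from h import *
s=env.state();print(s['t'],s['eef_pos'],s['tcp_rot'],s['ft_force'],s['moment'])
snap('wrist','w10'); snap('side','s10')
```

```text
12.4167 [487.78087162 321.15208535  50.22691665] [ 3.13811488e+00 -8.72321560e-04  1.78283940e+00] [ 0.98551299  0.44624011 -0.86331146] [-0.01149213 -0.08005233 -0.0206432 ]
```

View pics/w10.png

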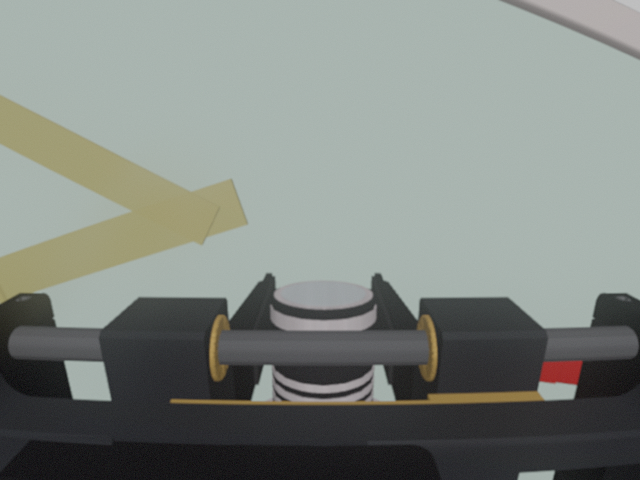

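View pics/s10.png

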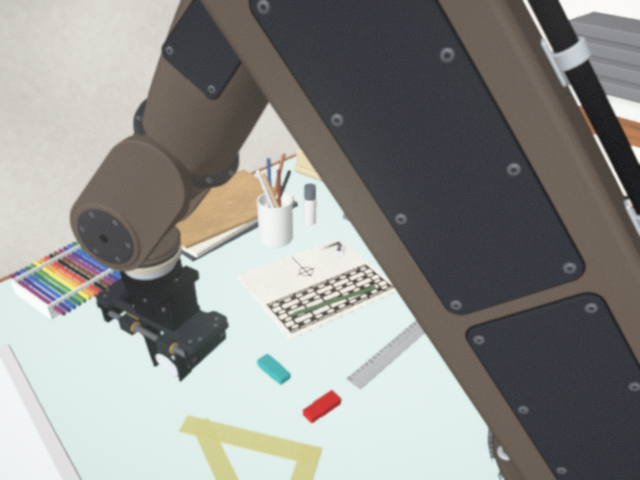

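The lens face at (323,297) has turned upwards, so the loupe is swinging in the grip. I'll lift further and see how far it goes.

Emit:
drive_tool --commands '[{"dx": 0,"dy": 0,"dz": 15,"yaw": 0},{"dx": 0,"dy": 0,"dz": 15,"yaw": 0},{"dx": 0,"dy": 0,"dz": 15,"yaw": 0},{"dx": 0,"dy": 0,"dz": 0,"yaw": 0},{"dx": 0,"dy": 0,"dz": 0,"yaw": 0}]' --grip 0.4

```text
t: 12.93
eef_pos: [486.9, 320.7, 92.6]
tcp_rot: [3.141, -0.0, 1.783]
ft_force: [-0.6, -0.5, -2.0]
opening: 0.48
```

Emit:
drive_tool --commands '[{"dx": 0,"dy": 0,"dz": 0,"yaw": 0},{"dx": 0,"dy": 0,"dz": 0,"yaw": 0},{"dx": 0,"dy": 0,"dz": 0,"yaw": 0},{"dx": 0,"dy": 0,"dz": 0,"yaw": 0},{"dx": 0,"dy": 0,"dz": 0,"yaw": 0}]' --grip 0.4

```text
t: 13.35
eef_pos: [486.8, 320.6, 92.2]
tcp_rot: [-3.141, 0.0, 1.783]
ft_force: [0.0, 0.3, -1.5]
opening: 0.479
```

Run:
```python
from h import *
s=env.state();print(s['t'],s['eef_pos'],s['tcp_rot'],s['ft_force'],s['moment'])
im=snap('wrist','w11'); im2=snap('side','s11')
cv2.imwrite('pics/s11z.png',cv2.resize(im2[230:430,90:310,::-1],None,fx=3,fy=3,interpolation=2))
```

```text
13.35 [486.75090407 320.61465177  92.18177542] [-3.14100479e+00  1.80098859e-04  1.78278025e+00] [ 0.03700576  0.31675563 -1.47979251] [ 0.06169325 -0.05974895  0.04355264]
```

View pics/w11.png

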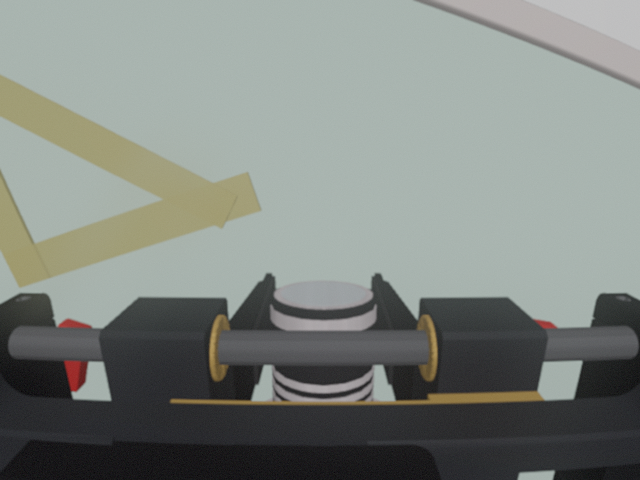

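View pics/s11z.png

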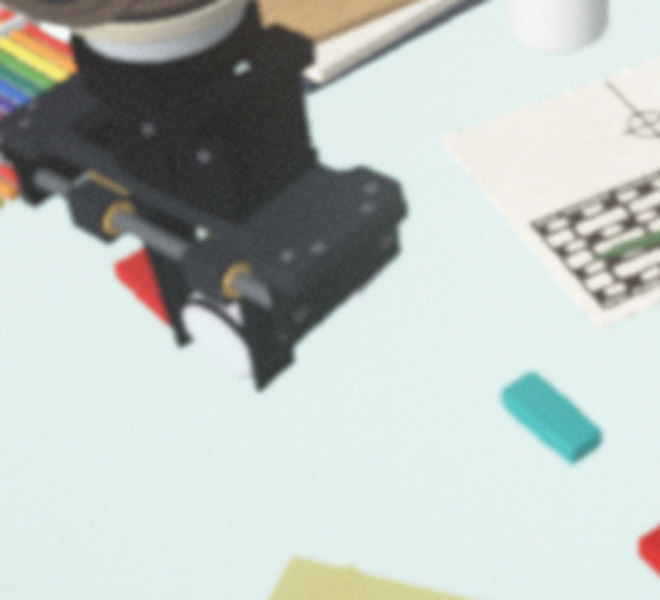

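The lens still faces sideways, so pad friction holds the loupe at its lying angle and it does not swing. I'll tip it by pushing the lower rim of its foot against the fixed tray's outer +y wall. First I'll locate that wall from picture w6.

```bash
cat >> h.py <<'E'
from scipy.spatial.transform import Rotation as Ro
def T_of(pos,rot):
    T=np.eye(4);T[:3,:3]=Ro.from_euler('xyz',rot).as_matrix();T[:3,3]=pos;return T
def camtool():
    K,d,r,t=cal('wrist');s=env.state()
    W=np.eye(4);W[:3,:3]=cv2.Rodrigues(r)[0];W[:3,3]=t.ravel()
    return W@T_of(s['eef_pos'],s['tcp_rot'])
def wcal(pos,rot):
    K,d,r,t=cal('wrist');C=camtool()@np.linalg.inv(T_of(pos,rot))
    return [K,d,cv2.Rodrigues(C[:3,:3])[0],C[:3,3]]
E
python3 - <<'E'
from h import *
c=wcal([524.954,-269.895,202.29],[-3.14133,.00051,-3.12681])
im=cv2.imread('pics/w6.png')
cv2.imwrite('pics/w6z.png',cv2.resize(im[105:255,190:390],None,fx=4,fy=4,interpolation=2))
for p in [(206,122),(375,117),(375,290)]: print(p,ray('wrist',p,24,c).round(1))
for p in [(566,251)]: print('cross chk',ray('wrist',p,3,c).round(1))
E
```

```text
(206, 122) [ 438.  -375.2   24. ]
(375, 117) [ 432.4 -225.8   24. ]
(375, 290) [ 595.2 -218.3   24. ]
cross chk [559.1 -15.8   3. ]
```

View pics/w6z.png

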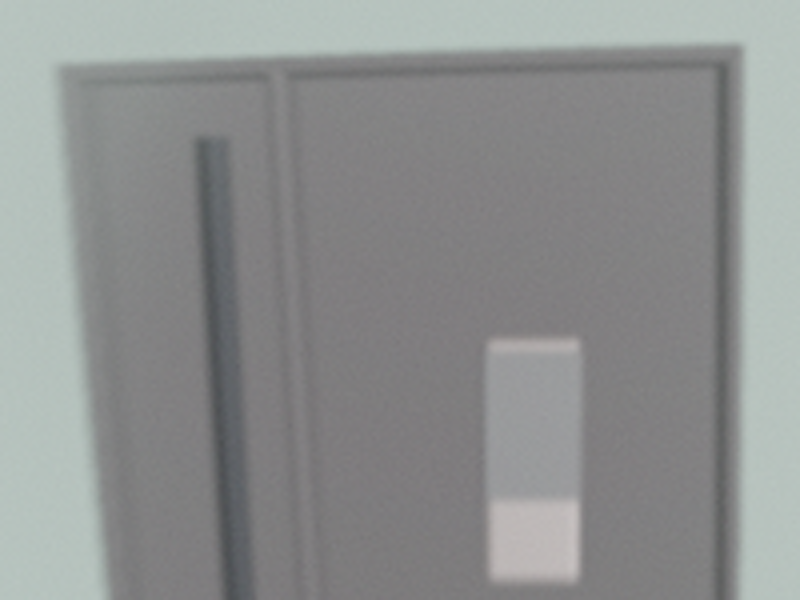

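Emit:
drive_tool --commands '[{"dx": 2,"dy": -38,"dz": 5,"yaw": -2},{"dx": 2,"dy": -38,"dz": 5,"yaw": -2},{"dx": 2,"dy": -38,"dz": 0,"yaw": -2},{"dx": 2,"dy": -38,"dz": 0,"yaw": -2},{"dx": 1,"dy": -38,"dz": 0,"yaw": -1.8}]' --grip 0.4

```text
t: 13.87
eef_pos: [495.8, 129.1, 102.8]
tcp_rot: [3.141, -0.0, 1.61]
ft_force: [1.6, -0.6, -2.4]
opening: 0.478
```

Emit:
drive_tool --commands '[{"dx": 0,"dy": -38,"dz": 0,"yaw": 0},{"dx": 0,"dy": -38,"dz": 0,"yaw": 0},{"dx": 0,"dy": -38,"dz": 0,"yaw": 0},{"dx": 0,"dy": -38,"dz": 0,"yaw": 0},{"dx": 0,"dy": -38,"dz": 0,"yaw": 0}]' --grip 0.4

```text
t: 14.28
eef_pos: [495.7, -61.2, 102.8]
tcp_rot: [3.141, 0.0, 1.612]
ft_force: [0.7, -0.5, -1.0]
opening: 0.479
```

Emit:
drive_tool --commands '[{"dx": 0,"dy": -38,"dz": 0,"yaw": 0},{"dx": 0,"dy": -25,"dz": 0,"yaw": 0},{"dx": 0,"dy": 0,"dz": 0,"yaw": 0},{"dx": 0,"dy": 0,"dz": 0,"yaw": 0},{"dx": 0,"dy": 0,"dz": 0,"yaw": 0}]' --grip 0.4

```text
t: 14.7
eef_pos: [495.7, -121.9, 102.6]
tcp_rot: [-3.141, -0.0, 1.611]
ft_force: [0.5, -0.3, -1.3]
opening: 0.48
```

Run:
```python
from h import *
s=env.state();print(s['t'],s['eef_pos'],s['tcp_rot'],s['ft_force'],s['joints'])
snap('wrist','w12');snap('side','s12')
```

```text
14.7 [ 495.6713382  -121.89273182  102.58175599] [-3.14131880e+00 -2.76083991e-04  1.61140432e+00] [ 0.46525234 -0.2882899  -1.26723805] [-3.70672792e-01  4.84779704e-01  1.95390238e+00  2.22015246e-04
  7.03271964e-01 -4.11450190e-01]
```

View pics/w12.png

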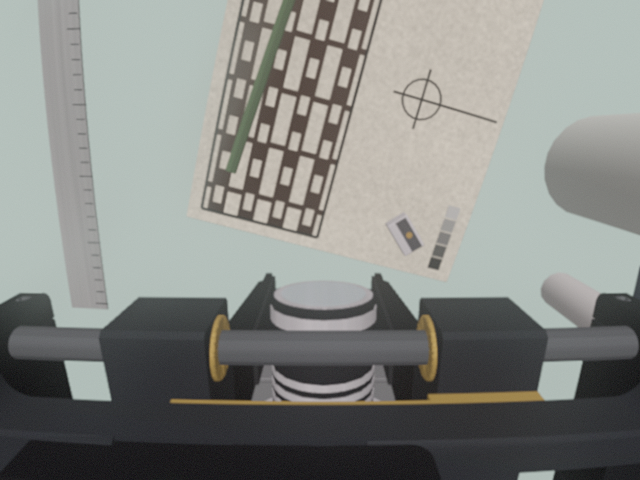

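View pics/s12.png

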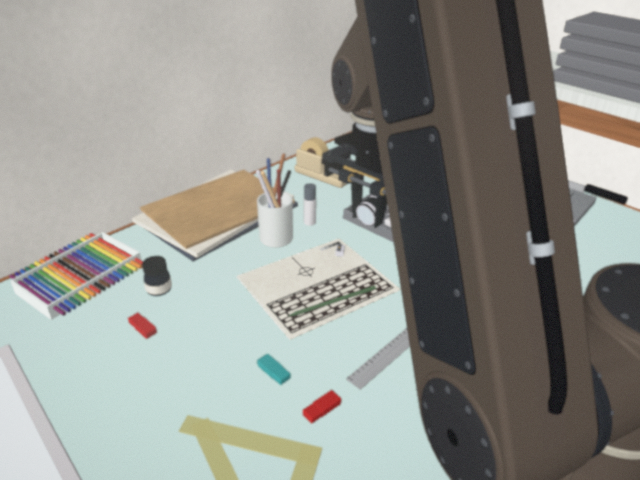

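Emit:
drive_tool --commands '[{"dx": 0,"dy": 0,"dz": -30,"yaw": 0},{"dx": 0,"dy": 0,"dz": -30,"yaw": 0},{"dx": 0,"dy": 0,"dz": -18,"yaw": 0},{"dx": 0,"dy": -8,"dz": 0,"yaw": 0},{"dx": 0,"dy": -6,"dz": 0,"yaw": 0}]' --grip 0.4

```text
t: 15.22
eef_pos: [495.9, -135.9, 24.4]
tcp_rot: [-3.14, -0.001, 1.614]
ft_force: [0.5, -0.3, -0.4]
opening: 0.477
```

Emit:
drive_tool --commands '[{"dx": 0,"dy": -3,"dz": 0,"yaw": 0},{"dx": 0,"dy": -3,"dz": 0,"yaw": 0},{"dx": 0,"dy": -2,"dz": 0,"yaw": 0}]' --grip 0.4

```text
t: 15.47
eef_pos: [496.4, -145.0, 25.8]
tcp_rot: [3.14, 0.001, 1.611]
ft_force: [0.9, 0.4, -2.4]
opening: 0.479
```

Emit:
drive_tool --commands '[{"dx": 0,"dy": -2,"dz": 0,"yaw": 0},{"dx": 0,"dy": -2,"dz": 0,"yaw": 0}]' --grip 0.4

```text
t: 15.63
eef_pos: [496.0, -148.3, 25.3]
tcp_rot: [3.141, -0.0, 1.612]
ft_force: [2.2, 19.6, 3.8]
opening: 0.483
```

Emit:
drive_tool --commands '[{"dx": 0,"dy": -1,"dz": 1,"yaw": 0},{"dx": 0,"dy": -1,"dz": 1,"yaw": 0}]' --grip 0.4

```text
t: 15.8
eef_pos: [495.8, -148.9, 27.0]
tcp_rot: [-3.141, -0.002, 1.612]
ft_force: [2.0, 16.4, 1.1]
opening: 0.477
```

Contact came at y ≈ -148, exactly as predicted, with a 19 N push. I'll follow the tipping arc.

Emit:
drive_tool --commands '[{"dx": 0,"dy": -1.5,"dz": 3,"yaw": 0},{"dx": 0,"dy": -1.3,"dz": 3.5,"yaw": 0},{"dx": 0,"dy": -1.3,"dz": 3.5,"yaw": 0}]' --grip 0.4

```text
t: 16.05
eef_pos: [495.6, -154.0, 36.8]
tcp_rot: [-3.141, -0.001, 1.612]
ft_force: [0.6, 3.1, -2.5]
opening: 0.478
```

Emit:
drive_tool --commands '[{"dx": 0,"dy": -1.6,"dz": 3.5,"yaw": 0},{"dx": 0,"dy": -1.6,"dz": 3.4,"yaw": 0},{"dx": 0,"dy": 0,"dz": 0,"yaw": 0}]' --grip 0.4

```text
t: 16.3
eef_pos: [495.8, -157.9, 44.2]
tcp_rot: [3.141, 0.0, 1.611]
ft_force: [-0.2, 4.0, -1.8]
opening: 0.478
```

Run:
```python
from h import *
s=env.state();print(s['t'],s['eef_pos'],s['tcp_rot'],s['ft_force'],s['moment'])
snap('wrist','w13');im=snap('side','s13')
cv2.imwrite('pics/s13z.png',cv2.resize(im[130:280,310:460,::-1],None,fx=4,fy=4,interpolation=2))
```

```text
16.3 [ 495.83227479 -157.86258991   44.15456721] [3.14131553e+00 2.05695611e-05 1.61129176e+00] [-0.24700521  4.03678404 -1.75879391] [ 0.94179734  0.00919522 -0.03194174]
```

View pics/w13.png

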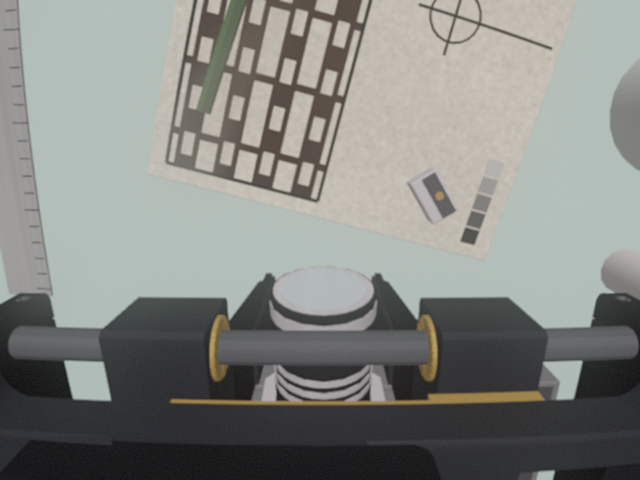

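View pics/s13z.png

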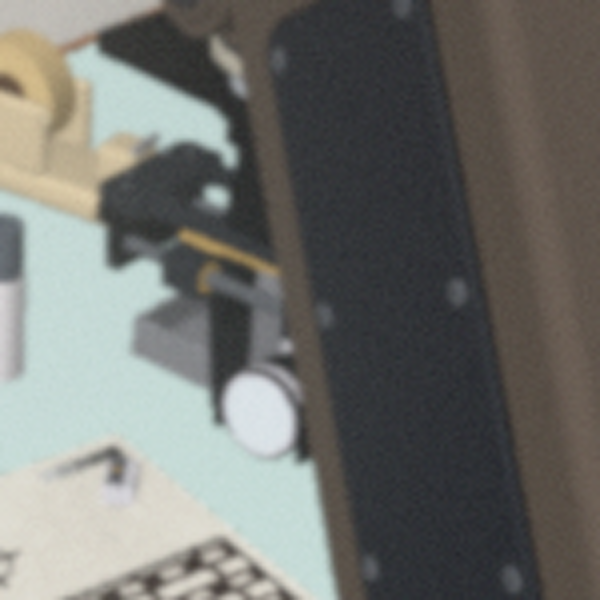

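It is rotating: the lens ellipse is opening and the force is only about 4 N. I'll continue the arc.

Emit:
drive_tool --commands '[{"dx": 0.2,"dy": -3.9,"dz": 6.4,"yaw": 0},{"dx": 0.2,"dy": -4.6,"dz": 6.1,"yaw": 0},{"dx": 0.2,"dy": -5.1,"dz": 5.6,"yaw": 0}]' --grip 0.4

```text
t: 16.65
eef_pos: [496.9, -172.1, 62.4]
tcp_rot: [3.141, 0.001, 1.612]
ft_force: [-0.2, 0.0, -1.1]
opening: 0.478
```

Emit:
drive_tool --commands '[{"dx": 0.2,"dy": -5.7,"dz": 5,"yaw": 0},{"dx": 0.3,"dy": -6.1,"dz": 4.4,"yaw": 0},{"dx": 0.3,"dy": -6.6,"dz": 3.8,"yaw": 0},{"dx": 0,"dy": 0,"dz": 0,"yaw": 0}]' --grip 0.4

```text
t: 16.98
eef_pos: [497.8, -191.2, 75.7]
tcp_rot: [3.14, 0.001, 1.611]
ft_force: [-0.2, 0.7, -1.4]
opening: 0.478
```

Run:
```python
from h import *
s=env.state();print(s['t'],s['eef_pos'],s['tcp_rot'],s['ft_force'],s['moment'])
snap('wrist','w14')
```

```text
16.9833 [ 497.79873039 -191.208165     75.73785777] [3.13988023e+00 1.13134463e-03 1.61081570e+00] [-0.15325051  0.74305218 -1.43729684] [ 0.0594546  -0.11842169 -0.00707521]
```

View pics/w14.png

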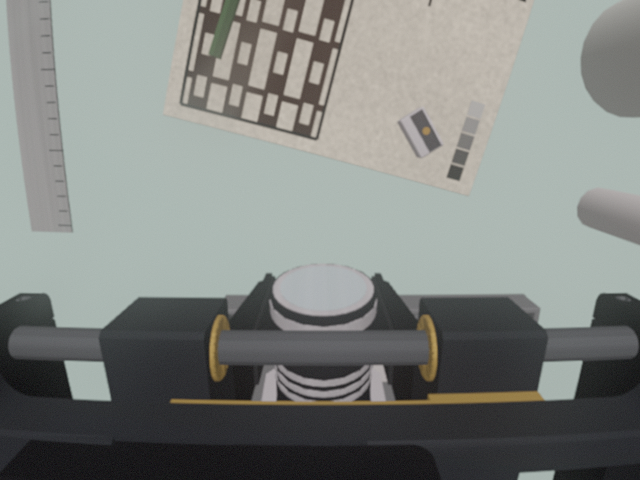

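Contact was lost: the foot slid up over the rim and now sits above it at a partial tilt. I'll model the lens ellipse in the wrist picture to measure the actual tilt.

```bash
cat > tilt.py <<'E'
from h import *
import sys
C=camtool();K,d,_,_=cal('wrist')
def lens(phi,so,zc=-16.,r=23.):
    t=np.linspace(0,2*np.pi,73)
    z=np.array([np.cos(phi),0,-np.sin(phi)])  # tool frame: x=u, z down
    x=np.array([-np.sin(phi),0,-np.cos(phi)]); y=np.array([0,1,0])
    P=np.array([0,0,zc])+so*z+r*(np.cos(t)[:,None]*x+np.sin(t)[:,None]*y)
    return cv2.projectPoints(P,cv2.Rodrigues(C[:3,:3])[0],C[:3,3],K,d)[0][:,0]
if __name__=='__main__':
  for so in (4,7.5,11):
    for phi in (-.116,0,.1,.2,.3,.4,.6,.8):
      q=lens(phi,so);i=q[:,0].argmin()
      print(so,phi,'top',q[:,1].min().round(1),'extr row',q[i,1].round(1),'cols',q[:,0].min().round(1),q[:,0].max().round(1),'bot',q[:,1].max().round(1))
  for n in('w12','w13','w14'):
    im=cv2.imread(f'pics/{n}.png');cv2.imwrite(f'pics/{n}z.png',cv2.resize(im[250:350,250:400],None,fx=5,fy=5,interpolation=2))
E
python3 tilt.py
```

```text
4 -0.116 top 286.8 extr row 303.4 cols 271.4 376.3 bot 318.7
4 0 top 282.0 extr row 302.9 cols 271.3 376.5 bot 325.6
4 0.1 top 278.1 extr row 303.7 cols 271.2 376.5 bot 331.4
4 0.2 top 274.4 extr row 304.6 cols 271.1 376.6 bot 336.9
4 0.3 top 271.0 extr row 305.6 cols 271.1 376.7 bot 342.0
4 0.4 top 267.8 extr row 306.5 cols 271.0 376.8 bot 346.7
4 0.6 top 262.5 extr row 308.6 cols 270.9 376.9 bot 354.5
4 0.8 top 258.8 extr row 310.7 cols 270.9 376.9 bot 360.1
7.5 -0.116 top 280.0 extr row 295.6 cols 271.2 376.5 bot 309.9
7.5 0 top 275.4 extr row 295.5 cols 271.0 376.8 bot 317.3
7.5 0.1 top 271.7 extr row 296.6 cols 270.8 377.0 bot 323.7
7.5 0.2 top 268.3 extr row 298.0 cols 270.6 377.2 bot 329.8
7.5 0.3 top 265.2 extr row 299.4 cols 270.4 377.3 bot 335.6
7.5 0.4 top 262.4 extr row 301.0 cols 270.3 377.5 bot 341.1
7.5 0.6 top 258.0 extr row 304.4 cols 270.0 377.8 bot 350.8
7.5 0.8 top 255.4 extr row 308.0 cols 269.9 377.9 bot 358.2
11 -0.116 top 273.2 extr row 287.7 cols 271.0 376.7 bot 301.0
11 0 top 268.7 extr row 289.7 cols 270.7 377.1 bot 308.9
11 0.1 top 265.2 extr row 289.4 cols 270.4 377.4 bot 315.7
11 0.2 top 262.0 extr row 291.2 cols 270.1 377.7 bot 322.5
11 0.3 top 259.2 extr row 293.1 cols 269.8 378.0 bot 329.1
11 0.4 top 256.8 extr row 295.3 cols 269.5 378.2 bot 335.4
11 0.6 top 253.3 extr row 300.0 cols 269.1 378.7 bot 346.9
11 0.8 top 251.8 extr row 305.2 cols 268.8 379.0 bot 356.3
```

View pics/w12z.png

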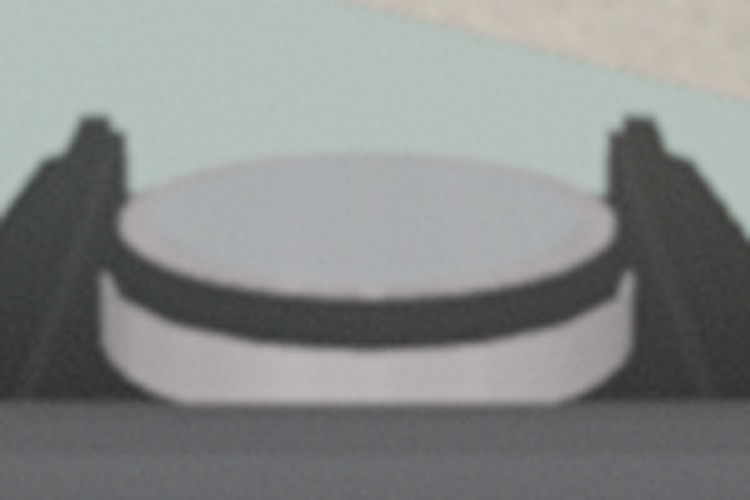

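View pics/w14z.png

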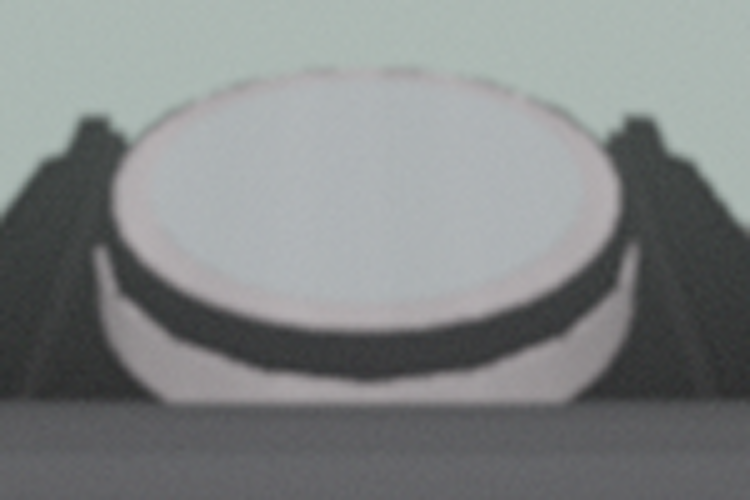

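The model matches w12 exactly (tilt −0.116). In w14 the tilt is about +0.12 and the barrel has slid about 4 mm in the pads. I'll back off, descend and redo the arc with more push and less lift.

Emit:
drive_tool --commands '[{"dx": -1,"dy": 25,"dz": 0,"yaw": 0},{"dx": -1,"dy": 25,"dz": 0,"yaw": 0},{"dx": 0,"dy": 0,"dz": -20,"yaw": 0},{"dx": 0,"dy": 0,"dz": -18.5,"yaw": 0},{"dx": 0,"dy": 0,"dz": 0,"yaw": 0}]' --grip 0.4

```text
t: 17.45
eef_pos: [494.0, -138.6, 33.9]
tcp_rot: [-3.138, -0.002, 1.612]
ft_force: [-0.2, 0.3, -2.1]
opening: 0.48
```

Emit:
drive_tool --commands '[{"dx": 0,"dy": -6,"dz": 0,"yaw": 0},{"dx": 0,"dy": -5,"dz": 0,"yaw": 0},{"dx": 0,"dy": -2,"dz": 0,"yaw": 0}]' --grip 0.4

```text
t: 17.7
eef_pos: [495.8, -153.9, 37.2]
tcp_rot: [3.14, 0.001, 1.611]
ft_force: [-0.3, -0.0, -1.2]
opening: 0.477
```

Emit:
drive_tool --commands '[{"dx": 0,"dy": -1.5,"dz": 0,"yaw": 0},{"dx": 0,"dy": 0,"dz": 0,"yaw": 0}]' --grip 0.4

```text
t: 17.87
eef_pos: [495.5, -154.9, 37.0]
tcp_rot: [3.141, 0.001, 1.611]
ft_force: [-0.6, 0.0, -1.4]
opening: 0.479
```

Emit:
drive_tool --commands '[{"dx": 0,"dy": -1.5,"dz": 0.5,"yaw": 0},{"dx": 0,"dy": -1,"dz": 1,"yaw": 0}]' --grip 0.4

```text
t: 18.03
eef_pos: [495.3, -156.8, 38.1]
tcp_rot: [3.141, 0.0, 1.612]
ft_force: [-0.9, 0.6, -3.7]
opening: 0.479
```

Emit:
drive_tool --commands '[{"dx": 0,"dy": -1,"dz": 1.3,"yaw": 0},{"dx": 0,"dy": -1,"dz": 1.5,"yaw": 0}]' --grip 0.4

```text
t: 18.2
eef_pos: [495.3, -158.7, 40.8]
tcp_rot: [3.141, 0.0, 1.612]
ft_force: [-0.2, -0.3, -1.0]
opening: 0.48
```

Emit:
drive_tool --commands '[{"dx": 0,"dy": -1.7,"dz": 2.5,"yaw": 0},{"dx": 0,"dy": -1.7,"dz": 2.5,"yaw": 0}]' --grip 0.4

```text
t: 18.37
eef_pos: [495.0, -161.7, 45.7]
tcp_rot: [-3.141, -0.001, 1.612]
ft_force: [0.1, 3.8, -3.1]
opening: 0.479
```

Run:
```python
from h import *
s=env.state();print(s['t'],s['eef_pos'],s['ft_force'],s['moment'])
im=snap('wrist','w15')
cv2.imwrite('pics/w15z.png',cv2.resize(im[250:350,250:400,::-1],None,fx=5,fy=5,interpolation=2))
```

```text
18.3667 [ 495.0171741  -161.69723186   45.71780565] [ 0.0683533   3.82482087 -3.10441704] [ 0.8987975  -0.17411424 -0.00520053]
```

View pics/w15z.png

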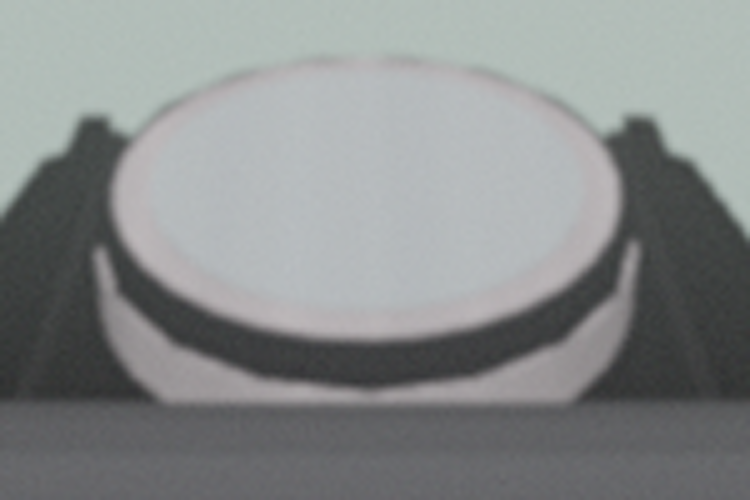

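Emit:
drive_tool --commands '[{"dx": 0,"dy": -1.8,"dz": 1.4,"yaw": 0},{"dx": 0.2,"dy": -1.8,"dz": 1.4,"yaw": 0},{"dx": 0,"dy": -2.1,"dz": 2.8,"yaw": 0},{"dx": 0.2,"dy": -2.2,"dz": 2.8,"yaw": 0}]' --grip 0.4

```text
t: 18.75
eef_pos: [495.3, -169.5, 54.0]
tcp_rot: [-3.141, -0.001, 1.612]
ft_force: [0.2, 4.9, -1.9]
opening: 0.478
```

Run:
```python
from h import *
s=env.state();print(s['t'],s['eef_pos'],s['ft_force'],s['moment'])
im=snap('wrist','w16')
cv2.imwrite('pics/w16z.png',cv2.resize(im[250:350,250:400,::-1],None,fx=5,fy=5,interpolation=2))
```

```text
18.75 [ 495.34843668 -169.51769523   54.03004391] [ 0.17273692  4.90502373 -1.92316076] [ 1.05419221 -0.06296772 -0.04980052]
```

View pics/w16z.png

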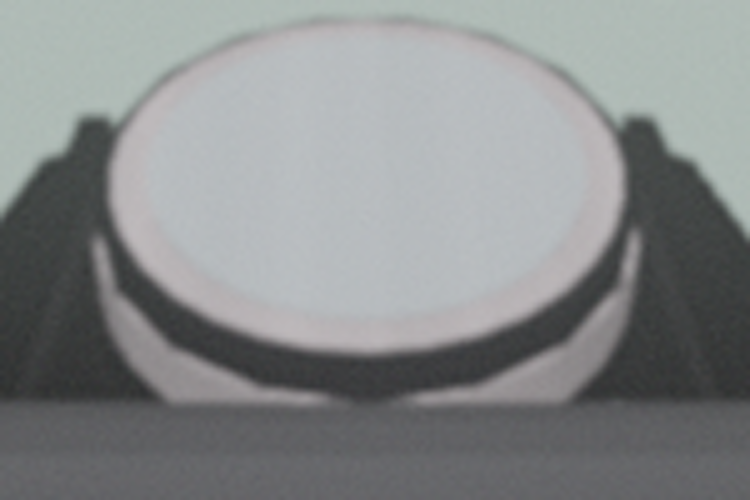

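Emit:
drive_tool --commands '[{"dx": 0.1,"dy": -2.8,"dz": 2.4,"yaw": 0},{"dx": 0.1,"dy": -2.8,"dz": 2.4,"yaw": 0},{"dx": 0.1,"dy": -2.9,"dz": 2.1,"yaw": 0},{"dx": 0.1,"dy": -2.9,"dz": 2.1,"yaw": 0}]' --grip 0.4

```text
t: 19.13
eef_pos: [496.0, -181.4, 63.2]
tcp_rot: [-3.141, -0.0, 1.612]
ft_force: [0.1, 4.9, -1.9]
opening: 0.481
```

Run:
```python
from h import *
s=env.state();print(s['t'],s['eef_pos'],s['ft_force'],s['moment'])
im=snap('wrist','w17')
cv2.imwrite('pics/w17z.png',cv2.resize(im[230:350,245:405,::-1],None,fx=5,fy=5,interpolation=2))
```

```text
19.1333 [ 496.00956081 -181.43016697   63.1696617 ] [ 0.10542883  4.86356781 -1.92760525] [ 1.11530141 -0.11482649 -0.0744299 ]
```

View pics/w17z.png

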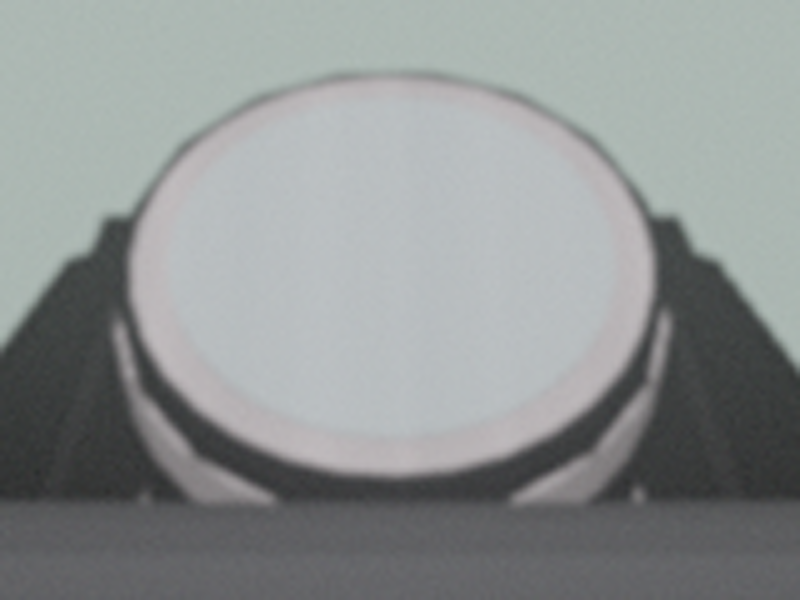

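```bash
cat > est.py <<'E'
from tilt import *
from scipy.optimize import least_squares
def est(top,bot,zc=-16.):
    f=lambda p:[lens(p[0],p[1],zc,23)[:,1].min()-top, lens(p[0],p[1],zc,22.3)[:,1].max()-bot]
    return least_squares(f,[.3,11]).x
if __name__=='__main__':
    for n,t,b in [('w12',280,310),('w13',267,316),('w14',263.6,316),('w15',261.4,318),('w16',253.6,320.4),('w17',244.6,325.2)]:
        print(n,est(t,b).round(3))
E
python3 est.py
```

```text
w12 [-0.109  7.389]
w13 [ 0.091 10.21 ]
w14 [ 0.13  11.343]
w15 [ 0.175 11.781]
w16 [ 0.288 14.404]
w17 [ 0.443 18.025]
```

Emit:
drive_tool --commands '[{"dx": 0,"dy": -2.8,"dz": -2.4,"yaw": 0},{"dx": 0.1,"dy": -3.7,"dz": 1.2,"yaw": 0},{"dx": 0.1,"dy": -3.7,"dz": 1.3,"yaw": 0},{"dx": 0.2,"dy": -3.7,"dz": 0.8,"yaw": 0},{"dx": 0.2,"dy": -3.8,"dz": 0.7,"yaw": 0}]' --grip 0.4

```text
t: 19.6
eef_pos: [497.1, -198.2, 66.1]
tcp_rot: [3.14, -0.001, 1.612]
ft_force: [-0.6, 14.3, 17.8]
opening: 0.482
```

Run:
```python
from h import *
s=env.state();print(s['t'],s['eef_pos'],s['ft_force'],s['moment'])
im=snap('wrist','w18')
cv2.imwrite('pics/w18z.png',cv2.resize(im[230:350,245:405,::-1],None,fx=5,fy=5,interpolation=2))
```

```text
19.6 [ 497.07137345 -198.1561041    66.05112749] [-0.58681741 14.34380321 17.83583394] [ 2.98296336  0.04022066 -0.10781673]
```

View pics/w18z.png

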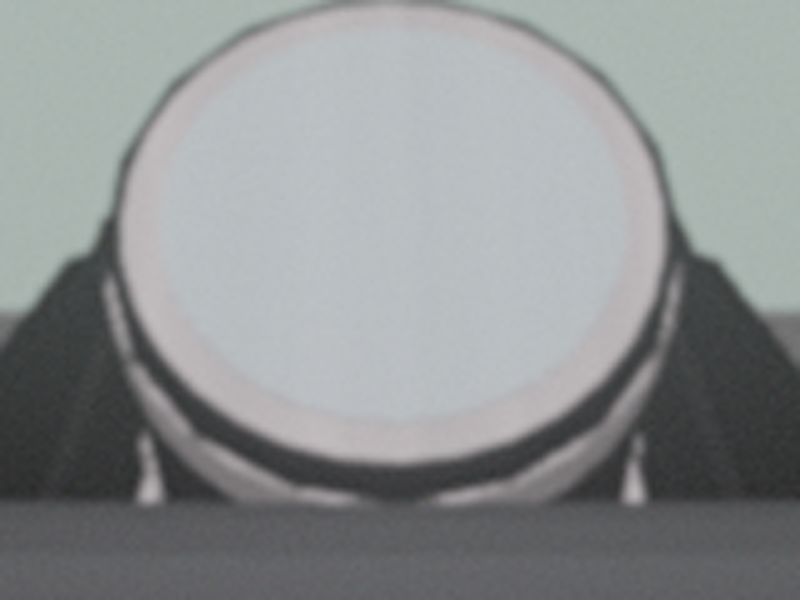

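```bash
python3 -c "
from est import *
p=est(230.2,322.8);print(p)
for zc in(-13,-19): print(zc,est(230.2,322.8,zc))
s=80-p[1];h=224.6-198.2;D=66.05-8
print('s',s,'a from D',(D-s*np.sin(p[0]))/np.cos(p[0]),'h pred',s*np.cos(p[0])-((D-s*np.sin(p[0]))/np.cos(p[0]))*np.sin(p[0]),h)
"
```

```text
[ 0.56923017 26.62833244]
-13 [ 0.59701588 25.74642364]
-19 [ 0.54268132 27.50368333]
s 53.37166756451255 a from D 34.765494629014526 h pred 26.217780520419332 26.400000000000006
```

Emit:
drive_tool --commands '[{"dx": 0,"dy": -1.7,"dz": 0.6,"yaw": 0},{"dx": 0.1,"dy": -1.7,"dz": 0.3,"yaw": 0},{"dx": 0.1,"dy": -2.5,"dz": 0.3,"yaw": 0},{"dx": 0.1,"dy": -2.5,"dz": 0,"yaw": 0},{"dx": 0.1,"dy": -2.3,"dz": 0,"yaw": 0}]' --grip 0.4

```text
t: 20.07
eef_pos: [497.6, -209.3, 67.3]
tcp_rot: [3.14, 0.0, 1.611]
ft_force: [-1.2, 10.7, 17.9]
opening: 0.48
```

Run:
```python
from h import *
s=env.state();print(s['t'],s['eef_pos'],s['ft_force'],s['moment'])
im=snap('wrist','w19')
cv2.imwrite('pics/w19z.png',cv2.resize(im[200:350,225:425,::-1],None,fx=4,fy=4,interpolation=2))
```

```text
20.0667 [ 497.62890736 -209.33439736   67.29744581] [-1.16463861 10.73071697 17.89274339] [ 2.32951178  0.19117879 -0.00794739]
```

View pics/w19z.png

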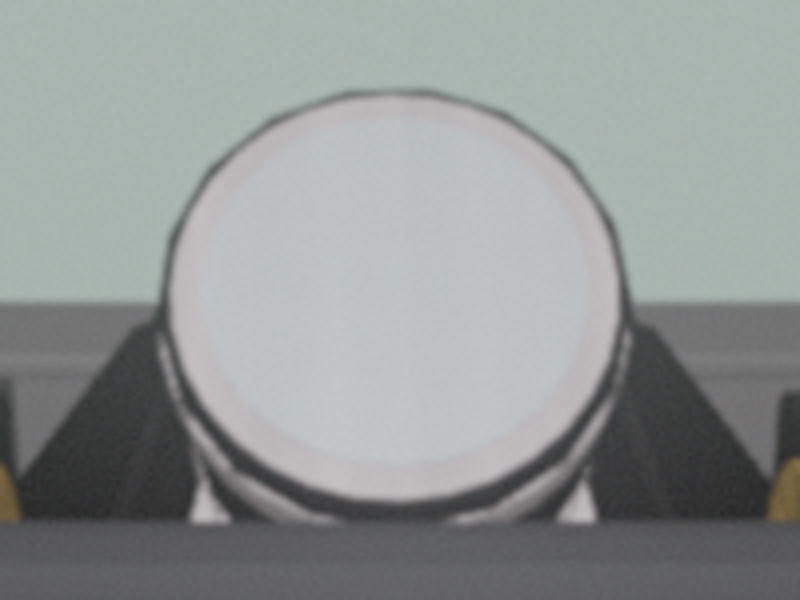

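```bash
python3 -c "
from est import *
for zc in(-10,-13,-16):
  p=est(222,325.0,zc)
  s=80-p[1];h=224.6-209.3;D=67.3-zc-24
  a=(D-s*np.sin(p[0]))/np.cos(p[0])
  print(zc,p,'s',s,'a',a,'h pred',s*np.cos(p[0])-a*np.sin(p[0]),h)
"
```

```text
-10 [ 0.73007688 31.94328602] s 48.056713981024565 a 28.518351846865027 h pred 16.788512462859597 15.299999999999983
-13 [ 0.69770257 32.35769767] s 47.64230233238073 a 33.526171443708925 h pred 14.970074923090205 15.299999999999983
-16 [ 0.66673749 32.82472176] s 47.175278238927184 a 38.3353787250533 h pred 13.36480972230681 15.299999999999983
```

Emit:
drive_tool --commands '[{"dx": 0,"dy": -1.5,"dz": 0.8,"yaw": 0},{"dx": 0.1,"dy": -2,"dz": 0.6,"yaw": 0},{"dx": 0.1,"dy": -2,"dz": 0.5,"yaw": 0},{"dx": 0.1,"dy": -2,"dz": 0.4,"yaw": 0}]' --grip 0.4

```text
t: 20.45
eef_pos: [497.7, -217.2, 68.6]
tcp_rot: [3.141, 0.0, 1.611]
ft_force: [1.4, 6.5, 1.5]
opening: 0.476
```

Run:
```python
from h import *
s=env.state();print(s['t'],s['eef_pos'],s['ft_force'],s['moment'])
im=snap('wrist','w20')
cv2.imwrite('pics/w20z.png',cv2.resize(im[200:350,225:425,::-1],None,fx=4,fy=4,interpolation=2))
```

```text
20.45 [ 497.74722344 -217.20666145   68.57648514] [1.44614262 6.54204651 1.46563089] [ 1.43442708 -0.35723789  0.01612054]
```

View pics/w20z.png

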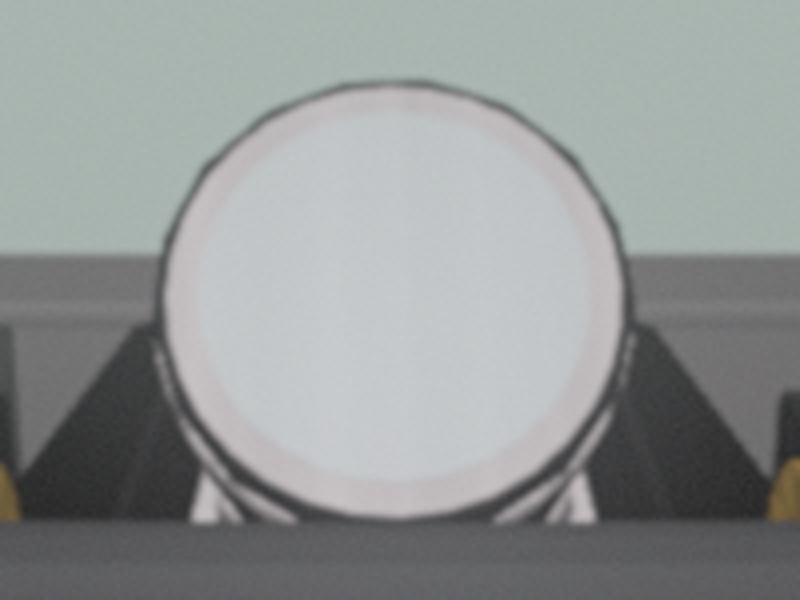

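```bash
python3 -c "
from est import *
for zc in(-10,-13):
  p=est(220,329.5,zc)
  s=80-p[1];h=224.6-217.2;D=68.6-zc-24
  a=(D-s*np.sin(p[0]))/np.cos(p[0])
  print(zc,p,'s',s,'a',a,'h pred',s*np.cos(p[0])-a*np.sin(p[0]),h)
"
```

```text
-10 [ 0.79667283 35.1263456 ] s 44.873654400016676 a 32.20446720610708 h pred 8.343414603228286 7.400000000000006
-13 [ 0.76197542 35.19999511] s 44.80000488992952 a 36.86689569887461 h pred 6.96049111840599 7.400000000000006
```

Emit:
drive_tool --commands '[{"dx": 0.1,"dy": -2,"dz": 0.3,"yaw": 0},{"dx": 0.1,"dy": -2,"dz": 0.2,"yaw": 0},{"dx": 0.1,"dy": -2,"dz": 0.2,"yaw": 0},{"dx": 0.1,"dy": -2,"dz": 0.1,"yaw": 0}]' --grip 0.4

```text
t: 20.83
eef_pos: [498.1, -225.3, 69.2]
tcp_rot: [3.141, 0.0, 1.612]
ft_force: [0.3, 5.4, 0.7]
opening: 0.478
```

Run:
```python
from h import *
s=env.state();print(s['t'],s['eef_pos'],s['ft_force'],s['moment'])
im=snap('wrist','w21')
cv2.imwrite('pics/w21z.png',cv2.resize(im[200:350,225:425,::-1],None,fx=4,fy=4,interpolation=2))
```

```text
20.8333 [ 498.05810662 -225.3249904    69.1969264 ] [0.28405762 5.38097311 0.73165868] [ 1.14450593 -0.29094827  0.01705797]
```

View pics/w21z.png

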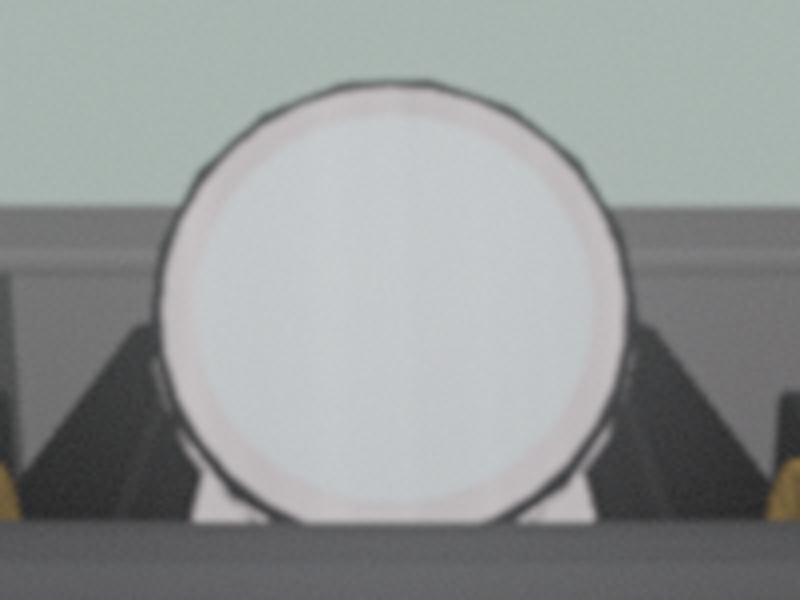

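Emit:
drive_tool --commands '[{"dx": 0.1,"dy": -2,"dz": 0,"yaw": 0},{"dx": 0.1,"dy": -2,"dz": 0,"yaw": 0},{"dx": 0.1,"dy": -2,"dz": -0.2,"yaw": 0},{"dx": 0.1,"dy": -2,"dz": -0.3,"yaw": 0}]' --grip 0.4

```text
t: 21.22
eef_pos: [498.4, -233.5, 68.8]
tcp_rot: [3.141, 0.0, 1.612]
ft_force: [-0.4, 3.2, 4.1]
opening: 0.478
```

Emit:
drive_tool --commands '[{"dx": 0.1,"dy": -2,"dz": -0.4,"yaw": 0},{"dx": 0.1,"dy": -2,"dz": -0.5,"yaw": 0}]' --grip 0.4

```text
t: 21.38
eef_pos: [498.7, -237.7, 68.0]
tcp_rot: [3.141, 0.001, 1.612]
ft_force: [-0.9, 3.7, 7.8]
opening: 0.476
```

Run:
```python
from h import *
s=env.state();print(s['t'],s['eef_pos'],s['ft_force'],s['moment'])
im=snap('wrist','w22')
```

```text
21.3833 [ 498.68576106 -237.70942143   68.03643675] [-0.87909438  3.67081409  7.79492244] [ 0.92123829  0.05452197 -0.0421383 ]
```

View pics/w22.png

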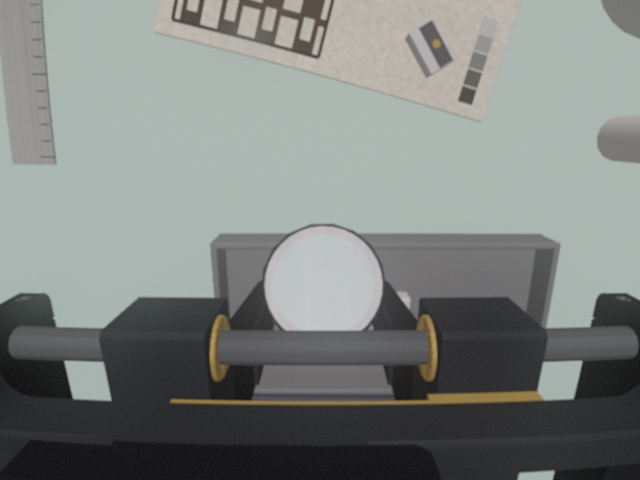

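The tilt is now about 1.2 rad. I'll finish the arc.

Emit:
drive_tool --commands '[{"dx": 0.1,"dy": -2.1,"dz": -0.4,"yaw": 0},{"dx": 0.1,"dy": -2.1,"dz": -0.6,"yaw": 0},{"dx": 0.1,"dy": -2.5,"dz": -0.9,"yaw": 0},{"dx": 0.1,"dy": -2.5,"dz": -1,"yaw": 0}]' --grip 0.4

```text
t: 21.77
eef_pos: [499.3, -247.3, 65.5]
tcp_rot: [3.14, 0.002, 1.612]
ft_force: [-1.1, 1.4, 12.4]
opening: 0.473
```

Emit:
drive_tool --commands '[{"dx": 0.1,"dy": -2.4,"dz": -1.2,"yaw": 0},{"dx": 0.1,"dy": -2.3,"dz": -1.2,"yaw": 0}]' --grip 0.4

```text
t: 21.93
eef_pos: [499.7, -252.5, 63.5]
tcp_rot: [3.139, 0.002, 1.612]
ft_force: [-2.5, -0.1, 15.4]
opening: 0.469
```

Run:
```python
from h import *
s=env.state();print(s['t'],s['eef_pos'],s['ft_force'],s['moment'])
im=snap('wrist','w23')
```

```text
21.9333 [ 499.68049455 -252.47244817   63.46914895] [-2.49343366 -0.09032348 15.42921048] [ 0.40202263  0.36663079 -0.00683254]
```

View pics/w23.png

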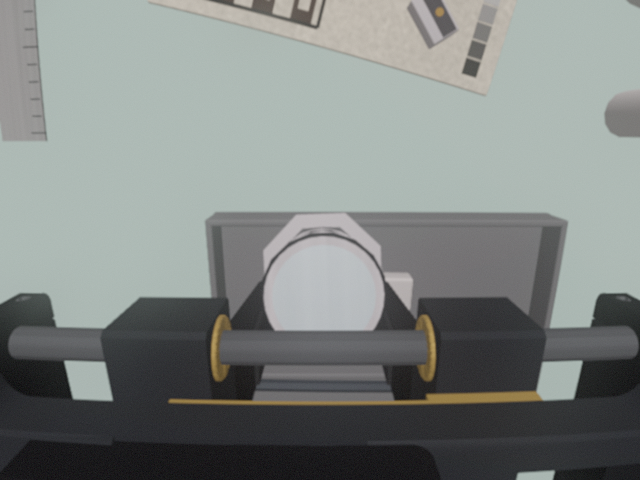

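Nearly upright now, with the foot octagon visible behind the lens. I'll lift it and set it down on the free desk between tray and board to level it and take a fresh grip higher up.

Emit:
drive_tool --commands '[{"dx": 0,"dy": 0,"dz": 15,"yaw": 0},{"dx": 0,"dy": 0,"dz": 20,"yaw": 0},{"dx": -20,"dy": 27,"dz": 0,"yaw": 0},{"dx": -20,"dy": 27,"dz": 0,"yaw": 0},{"dx": -20,"dy": 27,"dz": 0,"yaw": 0}]' --grip 0.4

```text
t: 22.4
eef_pos: [438.3, -170.1, 97.3]
tcp_rot: [3.14, 0.001, 1.611]
ft_force: [0.1, 0.8, -1.8]
opening: 0.47
```

Emit:
drive_tool --commands '[{"dx": 0,"dy": 0,"dz": -20,"yaw": 0},{"dx": 0,"dy": 0,"dz": -20,"yaw": 0},{"dx": 0,"dy": 0,"dz": -10,"yaw": 0},{"dx": 0,"dy": 0,"dz": 0,"yaw": 0}]' --grip 0.4

```text
t: 22.73
eef_pos: [438.5, -170.3, 45.7]
tcp_rot: [-3.14, -0.0, 1.612]
ft_force: [-0.3, 0.2, -0.4]
opening: 0.474
```

Run:
```python
from h import *
s=env.state();print(s['t'],s['eef_pos'],s['ft_force'],s['moment'])
im=snap('wrist','w24');snap('side','s24');snap('top','top24')
```

```text
22.7333 [ 438.53555883 -170.29002617   45.72003106] [-0.2817476   0.21515906 -0.44102979] [-0.03965764 -0.05096469 -0.00659405]
```

View pics/w24.png

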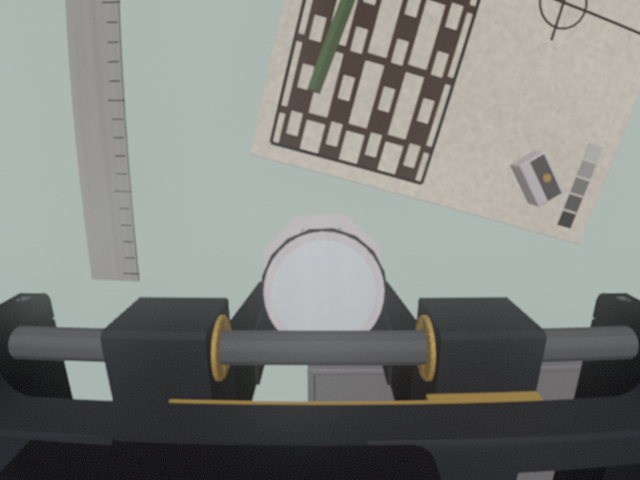

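View pics/s24.png

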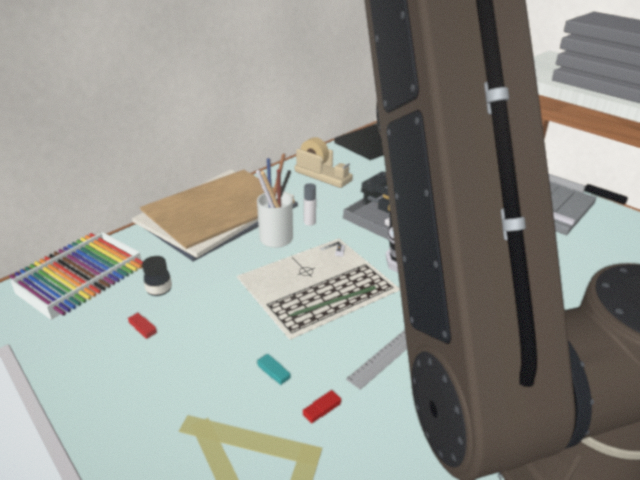

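Emit:
drive_tool --commands '[{"dx": 0,"dy": 0,"dz": -2,"yaw": 0},{"dx": 0,"dy": 0,"dz": -2,"yaw": 0},{"dx": 0,"dy": 0,"dz": -1,"yaw": 0}]' --grip 0.4

```text
t: 23.13
eef_pos: [439.2, -170.3, 42.5]
tcp_rot: [3.141, 0.0, 1.612]
ft_force: [-0.2, 0.0, -1.0]
opening: 0.469
```

Emit:
drive_tool --commands '[{"dx": 0,"dy": 0,"dz": -1.5,"yaw": 0},{"dx": 0,"dy": 0,"dz": 0,"yaw": 0}]' --grip 0.4

```text
t: 23.3
eef_pos: [439.2, -170.4, 40.9]
tcp_rot: [3.141, 0.001, 1.612]
ft_force: [-0.5, -1.7, 3.5]
opening: 0.473
```

Emit:
drive_tool --commands '[{"dx": 0,"dy": 0,"dz": -1,"yaw": 0},{"dx": 0,"dy": 0,"dz": 0,"yaw": 0}]' --grip 0.4

```text
t: 23.47
eef_pos: [439.4, -170.8, 40.5]
tcp_rot: [3.14, 0.001, 1.612]
ft_force: [-3.5, -4.7, 12.5]
opening: 0.472
```

Emit:
drive_tool --commands '[{"dx": 0,"dy": 0,"dz": 0,"yaw": 0},{"dx": 0,"dy": 0,"dz": 0,"yaw": 0},{"dx": 0,"dy": 0,"dz": 0,"yaw": 0},{"dx": 0,"dy": 0,"dz": 0,"yaw": 0}]' --grip 0.65

```text
t: 23.8
eef_pos: [438.9, -170.0, 39.7]
tcp_rot: [-3.142, -0.0, 1.612]
ft_force: [0.6, -1.1, -0.4]
opening: 0.639
```

Emit:
drive_tool --commands '[{"dx": 0,"dy": 0,"dz": 10,"yaw": 0},{"dx": 0,"dy": 0,"dz": 30,"yaw": 0},{"dx": 0,"dy": 0,"dz": 40,"yaw": 0},{"dx": 0,"dy": -10,"dz": 40,"yaw": 0},{"dx": 0,"dy": -20,"dz": 30,"yaw": 0}]' --grip 0.9

```text
t: 24.22
eef_pos: [438.9, -199.1, 192.6]
tcp_rot: [3.141, 0.0, 1.614]
ft_force: [0.7, -0.1, -0.7]
opening: 0.888
```

Emit:
drive_tool --commands '[{"dx": 0,"dy": -30,"dz": 20,"yaw": 0},{"dx": 0,"dy": -10,"dz": 0,"yaw": 0},{"dx": 0,"dy": 0,"dz": 0,"yaw": 0},{"dx": 0,"dy": 0,"dz": 0,"yaw": 0}]' --grip 0.9

```text
t: 24.55
eef_pos: [438.4, -239.8, 208.7]
tcp_rot: [-3.14, -0.001, 1.61]
ft_force: [0.0, -0.4, 0.5]
opening: 0.905
```

Run:
```python
from h import *
s=env.state();print(s['t'],s['eef_pos'],s['tcp_rot'],s['ft_force'])
im=snap('wrist','w25')
for q in ['loupe','opening']:
    print(q,[(np.round(r['pixel'],1),round(r['conf'],2),ray('wrist',r['pixel'],0).round(1)) for r in env.place_of(q,'wrist')][:3])
```

```text
24.55 [ 438.41174844 -239.79174165  208.73614717] [-3.14044314e+00 -1.20180186e-03  1.61048514e+00] [ 0.00748223 -0.39421726  0.46841205]
loupe [(array([327.5, 141.8]), 0.58, array([ 439.1, -168.2,    0. ]))]
opening [(array([326.4, 173.6]), 0.81, array([ 439.5, -198.8,    0. ]))]
```

View pics/w25.png

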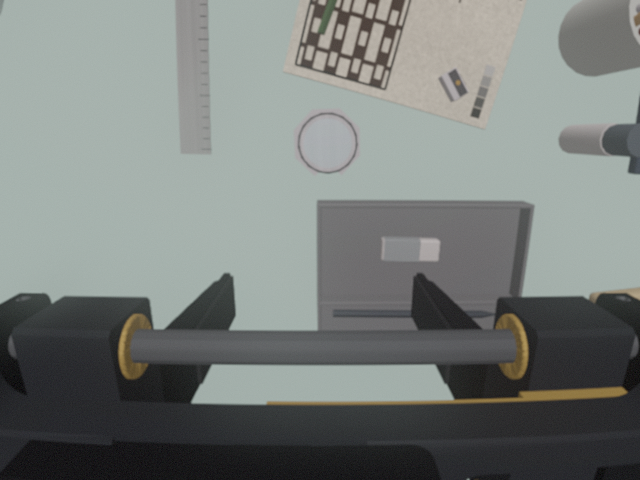

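The loupe stands upright at about (439,-168) with its opening towards −y. I'll zoom in to get its exact heading from the octagon.

```bash
cat > octfit.py <<'E'
from h import *
def oct_pts(x,y,a,z):
    t=a+np.pi/8+np.arange(8)*np.pi/4
    R=30/np.cos(np.pi/8)
    return np.c_[x+R*np.cos(t),y+R*np.sin(t),np.full(8,z)]
def draw(im,c,x,y,a,zb,f,sc=6,half=50):
    o=proj('wrist',[[x,y,zb]],c)[0].astype(int)
    x0,y0=max(o[0]-half,0),max(o[1]-half,0)
    cr=cv2.resize(im[y0:y0+2*half,x0:x0+2*half,::-1],None,fx=sc,fy=sc,interpolation=2)
    lab=cr.copy()
    for z,col in((zb,(0,0,255)),(zb+20,(0,255,0))):
        q=(proj('wrist',oct_pts(x,y,a,z),c)-[x0,y0]+.5)*sc
        cv2.polylines(lab,[q.astype(np.int32)],True,col,1)
    # notch ends
    n=proj('wrist',[[x+30*np.cos(a),y+30*np.sin(a),zb]],c)[0]
    cv2.circle(lab,tuple(((n-[x0,y0]+.5)*sc).astype(int)),4,(255,0,0),-1)
    cv2.imwrite(f'pics/{f}a.png',cr);cv2.imwrite(f'pics/{f}b.png',lab);print(x0,y0)
E
python3 - <<'E'
from octfit import *
im=cv2.imread('pics/w25.png')[:,:,::-1]
draw(im,cal('wrist'),439.1,-169,-1.53,0,'w25z')
E
```

```text
277 92
```

View pics/w25za.png

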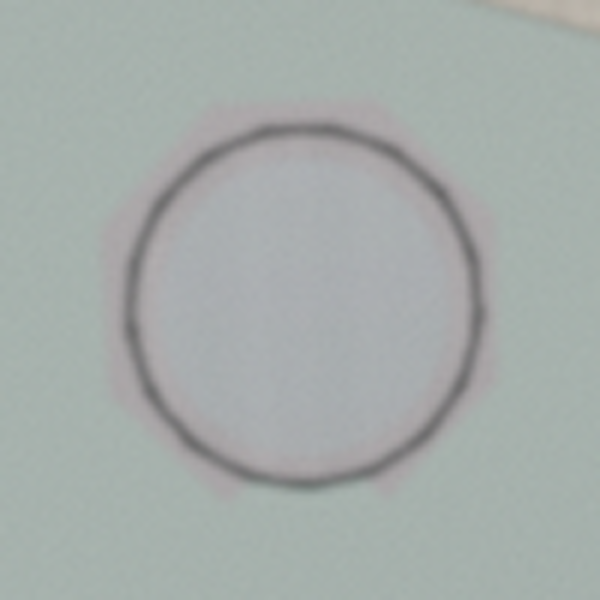

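View pics/w25zb.png

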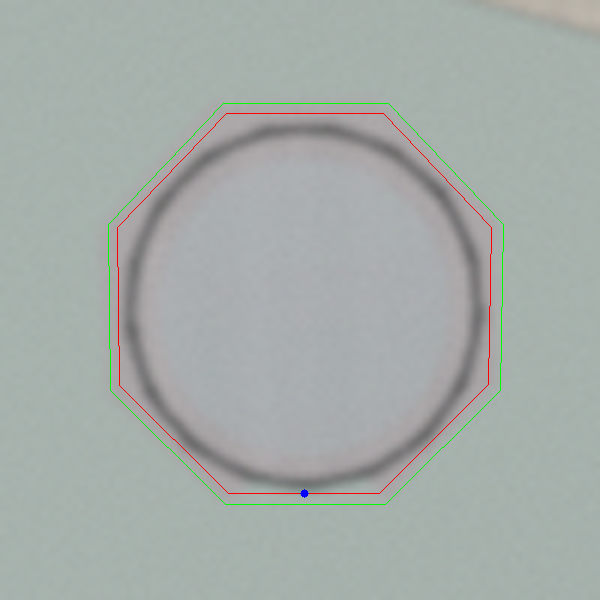

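```bash
cat >> octfit.py <<'E'
from scipy.optimize import least_squares
def fitoct(px,c,z,p0):
    # px: observed corners; match nearest
    def f(p):
        q=proj('wrist',oct_pts(p[0],p[1],p[2],z),c)
        D=np.linalg.norm(px[:,None]-q[None],axis=2);j=D.argmin(1)
        return (px-q[j]).ravel()
    r=least_squares(f,p0,diff_step=1e-4);return r.x,r.fun.reshape(-1,2).round(1).tolist()
E
python3 - <<'E'
from octfit import *
px=np.array([[210,103],[378,103],[490,210],[490,375],[390,493],[225,497],[112,400],[105,225]])/6-.5+[277,92]
for z in(20,18):print(fitoct(px,cal('wrist'),z,[439,-169,-1.53]))
q=np.array([[303,305]])/6-.5+[277,92];print('lens centre at z80',ray('wrist',q[0],80))
E
```

```text
(array([ 438.21279074, -168.29001962,   -1.49103448]), [[0.1, 0.1], [0.5, 1.3], [-0.8, -0.2], [-1.3, -0.4], [0.5, -0.6], [-0.4, -1.0], [0.5, 1.1], [0.9, -0.4]])
(array([ 438.22647709, -168.2931907 ,   -1.49103303]), [[-0.0, -0.0], [0.5, 1.1], [-0.6, -0.3], [-1.1, -0.4], [0.6, -0.4], [-0.5, -0.8], [0.4, 1.2], [0.7, -0.5]])
lens centre at z80 [ 438.18454831 -168.22930886   80.        ]
```

Emit:
drive_tool --commands '[{"dx": 0,"dy": 36,"dz": 0,"yaw": 0},{"dx": 0,"dy": 35.5,"dz": 0,"yaw": 0},{"dx": 0,"dy": 0,"dz": -20,"yaw": 0},{"dx": 0,"dy": 0,"dz": -35,"yaw": 0},{"dx": 0,"dy": 0,"dz": -35,"yaw": 0}]' --grip 0.9

```text
t: 25.12
eef_pos: [439.2, -167.3, 119.1]
tcp_rot: [3.14, 0.001, 1.614]
ft_force: [0.8, -1.0, -0.4]
opening: 0.903
```

Emit:
drive_tool --commands '[{"dx": 0,"dy": 0,"dz": -35,"yaw": 0},{"dx": 0,"dy": 0,"dz": -30,"yaw": 0},{"dx": 0,"dy": 0,"dz": -9,"yaw": 0},{"dx": 0,"dy": 0,"dz": 0,"yaw": 0},{"dx": 0,"dy": 0,"dz": 0,"yaw": 0}]' --grip 0.9

```text
t: 25.53
eef_pos: [439.1, -168.3, 46.1]
tcp_rot: [-3.141, -0.0, 1.612]
ft_force: [-0.5, -1.3, -0.2]
opening: 0.899
```

Emit:
drive_tool --commands '[{"dx": 0,"dy": 0,"dz": 0,"yaw": 0},{"dx": 0,"dy": 0,"dz": 0,"yaw": 0},{"dx": 0,"dy": 0,"dz": 0,"yaw": 0},{"dx": 0,"dy": 0,"dz": 0,"yaw": 0},{"dx": 0,"dy": 0,"dz": 0,"yaw": 0}]' --grip 0.4

```text
t: 25.95
eef_pos: [439.2, -168.8, 46.4]
tcp_rot: [3.141, 0.001, 1.612]
ft_force: [-0.0, -0.7, 0.6]
opening: 0.607
```

Emit:
drive_tool --commands '[{"dx": 0,"dy": 0,"dz": 0,"yaw": 0},{"dx": 0,"dy": 0,"dz": 0,"yaw": 0},{"dx": 0,"dy": 0,"dz": 0,"yaw": 0},{"dx": 0,"dy": 0,"dz": 0,"yaw": 0}]' --grip 0.4

```text
t: 26.28
eef_pos: [439.0, -168.7, 45.9]
tcp_rot: [3.141, 0.0, 1.612]
ft_force: [-0.6, 0.2, 5.1]
opening: 0.482
```

Run:
```python
from h import *
s=env.state();print(s['t'],s['eef_pos'],s['tcp_rot'],s['ft_force'])
im=snap('wrist','w26')
```

```text
26.2833 [ 439.02984796 -168.68885732   45.90092219] [3.14133168e+00 1.27460299e-04 1.61167804e+00] [-0.63386079  0.15063008  5.06528467]
```

View pics/w26.png

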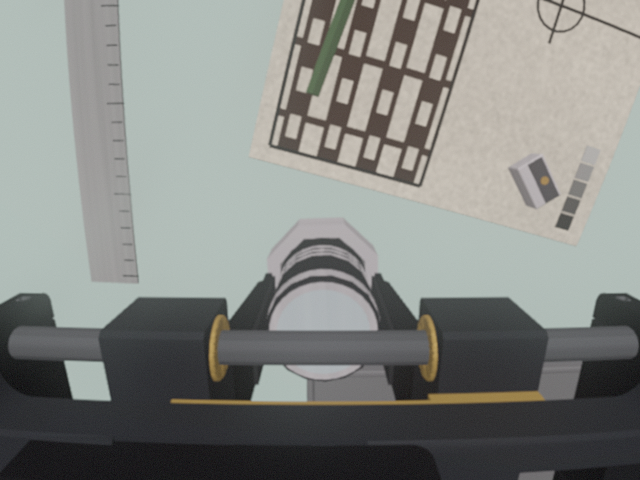

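Emit:
drive_tool --commands '[{"dx": 0,"dy": 0,"dz": 20,"yaw": 0},{"dx": 0,"dy": 0,"dz": 40,"yaw": 0},{"dx": 10,"dy": 13,"dz": 0,"yaw": 6},{"dx": 10,"dy": 13,"dz": 0,"yaw": 6},{"dx": 10,"dy": 13,"dz": 0,"yaw": 6}]' --grip 0.4

```text
t: 26.75
eef_pos: [469.4, -129.3, 106.2]
tcp_rot: [3.141, 0.001, 1.93]
ft_force: [-1.1, -1.1, -2.2]
opening: 0.481
```

Emit:
drive_tool --commands '[{"dx": 10,"dy": 13,"dz": 0,"yaw": 6},{"dx": 10,"dy": 13,"dz": 0,"yaw": 6},{"dx": 10,"dy": 13,"dz": 0,"yaw": 6},{"dx": 10,"dy": 13,"dz": 0,"yaw": 6},{"dx": 10,"dy": 13,"dz": 0,"yaw": 6}]' --grip 0.4

```text
t: 27.17
eef_pos: [519.2, -63.8, 105.4]
tcp_rot: [-3.141, -0.001, 2.455]
ft_force: [0.2, -0.9, -1.6]
opening: 0.478
```

Emit:
drive_tool --commands '[{"dx": 10,"dy": 13,"dz": 0,"yaw": 6},{"dx": 10,"dy": 12,"dz": 0,"yaw": 6},{"dx": 10,"dy": 10,"dz": 0,"yaw": 6},{"dx": 9,"dy": 10,"dz": 0,"yaw": 6},{"dx": 0,"dy": 0,"dz": 0,"yaw": 2.6}]' --grip 0.4

```text
t: 27.58
eef_pos: [559.1, -18.2, 105.3]
tcp_rot: [3.141, 0.0, 2.921]
ft_force: [-1.6, -0.1, -1.5]
opening: 0.482
```

Emit:
drive_tool --commands '[{"dx": 0,"dy": 0,"dz": 0,"yaw": 0},{"dx": 0,"dy": 0,"dz": 0,"yaw": 0},{"dx": 0,"dy": 0,"dz": 0,"yaw": 0}]' --grip 0.4

```text
t: 27.83
eef_pos: [557.7, -19.8, 105.5]
tcp_rot: [3.142, -0.001, 2.912]
ft_force: [0.3, -0.1, -0.9]
opening: 0.484
```

Run:
```python
from h import *
s=env.state();print(s['t'],s['eef_pos'],s['tcp_rot'],s['ft_force'])
im=snap('wrist','w27');snap('side','s27')
```

```text
27.8333 [557.66219387 -19.80125695 105.543032  ] [ 3.14152507e+00 -5.80551989e-04  2.91157019e+00] [ 0.30654477 -0.06521747 -0.93596732]
```

View pics/w27.png

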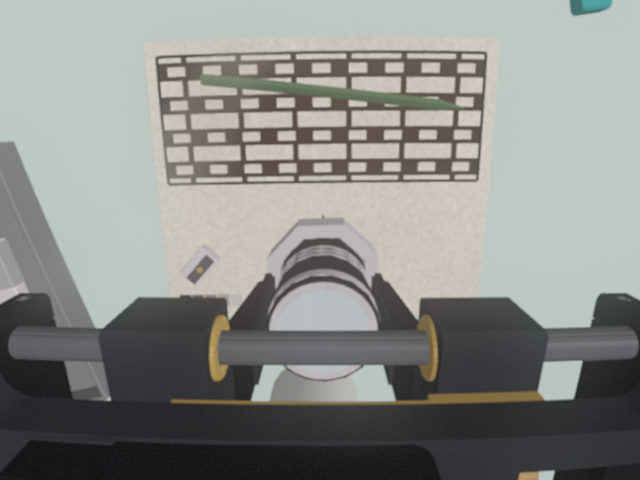

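View pics/s27.png

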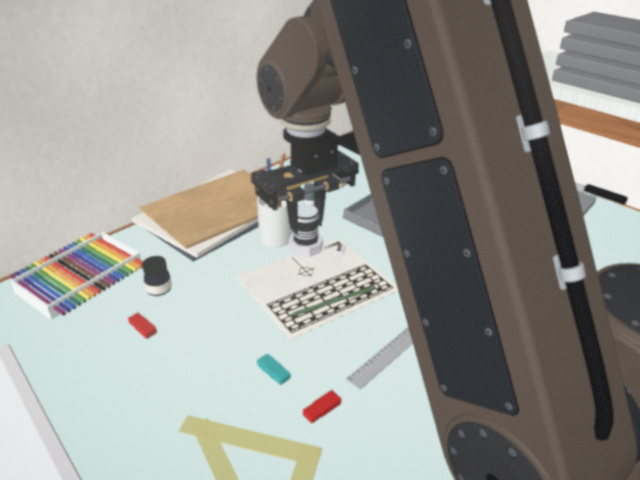

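The short arm of the cross shows centred behind the foot at (323,217). I'll lower.

Emit:
drive_tool --commands '[{"dx": 0.5,"dy": 0.3,"dz": -20,"yaw": 0},{"dx": 0,"dy": 0,"dz": -18,"yaw": 0},{"dx": 0,"dy": 0,"dz": -10,"yaw": 0},{"dx": 0,"dy": 0,"dz": -5,"yaw": 0},{"dx": 0,"dy": 0,"dz": 0,"yaw": 0}]' --grip 0.4

```text
t: 28.35
eef_pos: [558.1, -19.4, 51.9]
tcp_rot: [-3.142, -0.002, 2.913]
ft_force: [-0.2, 0.2, -1.0]
opening: 0.481
```

Run:
```python
from octfit import *
s=env.state();print(s['t'],s['eef_pos'],s['tcp_rot'],s['ft_force'])
im=snap('wrist','w28')
cv2.imwrite('pics/w28z.png',cv2.resize(im[170:320,220:420,::-1],None,fx=4,fy=4,interpolation=2))
```

```text
28.35 [558.08624469 -19.43765151  51.94451236] [-3.14155696e+00 -1.64915235e-03  2.91312436e+00] [-0.20692599  0.22979047 -0.96237901]
```

View pics/w28z.png

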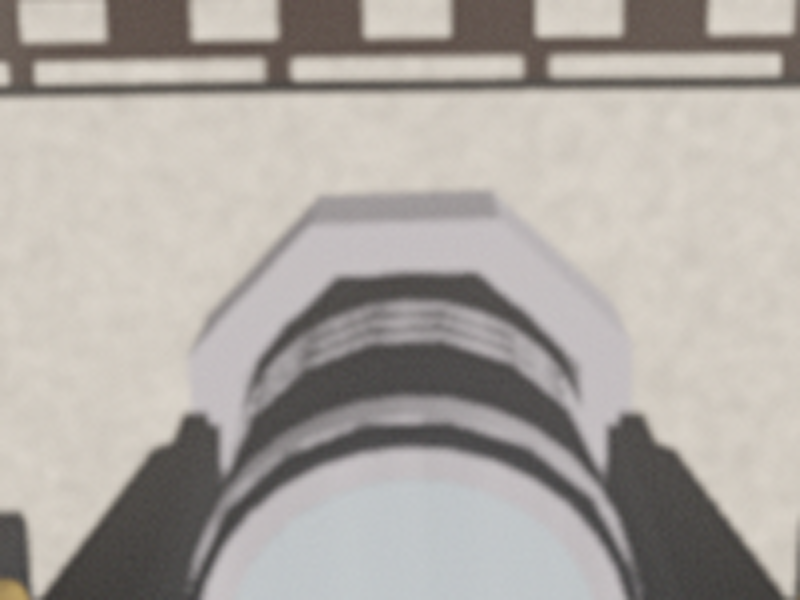

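Run:
```python
from h import *
c=cal('wrist')
P=lambda u,v:np.array([u,v])/4-.4+[220,170]
def ang(a,b,z):
    A,B=ray('wrist',P(*a),z,c),ray('wrist',P(*b),z,c);d=B-A;return A.round(1),B.round(1),np.arctan2(d[1],d[0])-np.pi/2
print('pattern',ang((0,95),(780,88),3))
print('foot bottom',ang((320,198),(495,190),5.5))
print('foot top',ang((318,224),(497,218),25.5))
```

```text
pattern (array([503.1, -68.5,   3. ]), array([528. ,  42.3,   3. ]), np.float64(-0.22153027326707564))
foot bottom (array([528.2, -26.5,   5.5]), array([532.9,  -1.4,   5.5]), np.float64(-0.18366516140596234))
foot top (array([527.8, -25.4,  25.5]), array([532.5,  -2.1,  25.5]), np.float64(-0.1959017476218301))
```

Emit:
drive_tool --commands '[{"dx": 0,"dy": 0,"dz": 0,"yaw": -1.8},{"dx": 0,"dy": 0,"dz": -1.5,"yaw": 0},{"dx": 0,"dy": 0,"dz": -1,"yaw": 0},{"dx": 0,"dy": 0,"dz": 0,"yaw": 0}]' --grip 0.4

```text
t: 28.73
eef_pos: [558.6, -19.3, 50.6]
tcp_rot: [3.141, 0.001, 2.883]
ft_force: [-1.0, -0.1, -1.2]
opening: 0.478
```

Emit:
drive_tool --commands '[{"dx": 0,"dy": 0,"dz": -0.7,"yaw": 0},{"dx": 0,"dy": 0,"dz": 0,"yaw": 0},{"dx": 0,"dy": 0,"dz": 0,"yaw": 0}]' --grip 0.4

```text
t: 28.98
eef_pos: [558.5, -19.3, 49.6]
tcp_rot: [3.141, 0.0, 2.883]
ft_force: [-0.8, -0.5, -1.2]
opening: 0.481
```

Emit:
drive_tool --commands '[{"dx": -0.3,"dy": 0,"dz": -0.7,"yaw": 0},{"dx": 0,"dy": 0,"dz": 0,"yaw": 0},{"dx": 0,"dy": 0,"dz": 0,"yaw": 0}]' --grip 0.4

```text
t: 29.23
eef_pos: [558.3, -19.3, 48.9]
tcp_rot: [3.141, 0.0, 2.882]
ft_force: [-0.2, 0.1, 0.2]
opening: 0.476
```

Emit:
drive_tool --commands '[{"dx": 0,"dy": 0,"dz": -0.4,"yaw": 0},{"dx": 0,"dy": 0,"dz": 0,"yaw": 0},{"dx": 0,"dy": 0,"dz": 0,"yaw": 0}]' --grip 0.4

```text
t: 29.48
eef_pos: [558.4, -19.4, 48.9]
tcp_rot: [3.141, 0.001, 2.882]
ft_force: [-1.0, -1.2, 5.8]
opening: 0.477
```

Emit:
drive_tool --commands '[{"dx": 0,"dy": 0,"dz": 0,"yaw": 0},{"dx": 0,"dy": 0,"dz": 0,"yaw": 0},{"dx": 0,"dy": 0,"dz": 0,"yaw": 0},{"dx": 0,"dy": 0,"dz": 0,"yaw": 0}]' --grip 0.7

```text
t: 29.82
eef_pos: [558.1, -19.3, 48.3]
tcp_rot: [3.142, -0.0, 2.882]
ft_force: [-0.6, 0.2, 0.7]
opening: 0.681
```

Emit:
drive_tool --commands '[{"dx": 0,"dy": 0,"dz": 15,"yaw": 0},{"dx": 0,"dy": 0,"dz": 35,"yaw": 0},{"dx": 0,"dy": 0,"dz": 40,"yaw": 0},{"dx": 15,"dy": 0,"dz": 40,"yaw": 0},{"dx": 20,"dy": -5,"dz": 30,"yaw": 0}]' --grip 0.9

```text
t: 30.23
eef_pos: [592.5, -23.8, 210.9]
tcp_rot: [3.141, 0.001, 2.883]
ft_force: [0.9, -0.6, -0.4]
opening: 0.896
```

Emit:
drive_tool --commands '[{"dx": 30,"dy": -7,"dz": 20,"yaw": 0},{"dx": 10,"dy": -3,"dz": 10,"yaw": 0},{"dx": 0,"dy": 0,"dz": 0,"yaw": 0},{"dx": 0,"dy": 0,"dz": 0,"yaw": 0}]' --grip 0.9

```text
t: 30.57
eef_pos: [632.4, -34.3, 236.8]
tcp_rot: [3.142, -0.001, 2.882]
ft_force: [-0.5, -0.4, -0.4]
opening: 0.9
```

Run:
```python
from octfit import *
s=env.state();print(s['t'],s['eef_pos'],s['tcp_rot'],s['ft_force'])
im=snap('wrist','w30')
c=cal('wrist')
draw(im,c,557.8,-19.4,-.222,3,'w30z')
for q in ['loupe','opening']:
    print(q,[(np.round(r['pixel'],1),round(r['conf'],2),ray('wrist',r['pixel'],3).round(1)) for r in env.place_of(q,'wrist')][:3])
```

```text
30.5667 [632.44358723 -34.2946951  236.8246593 ] [ 3.14151698e+00 -6.47686102e-04  2.88215612e+00] [-0.5398309  -0.44104979 -0.36642549]
268 87
loupe [(array([316.3, 138. ]), 0.68, array([557.3, -21.6,   3. ])), (array([316.5,  94.9]), 0.52, array([516.4, -10.3,   3. ])), (array([231.2, 277. ]), 0.41, array([ 678.8, -154.3,    3. ]))]
opening [(array([319.8, 164.8]), 0.93, array([584.7, -25.2,   3. ]))]
```

View pics/w30.png

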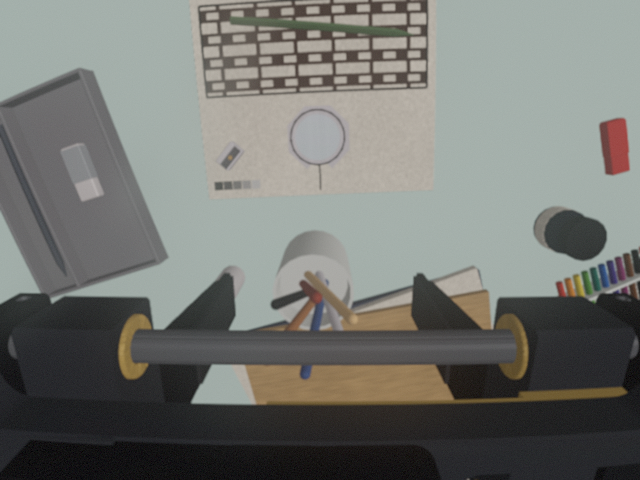

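View pics/w30za.png

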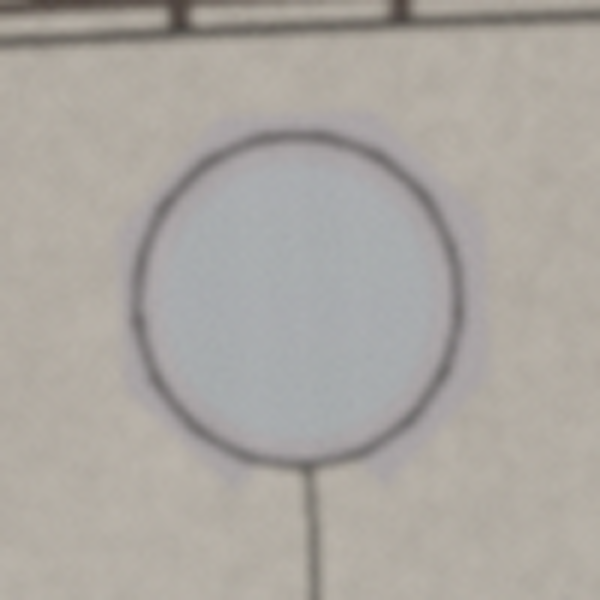

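View pics/w30zb.png

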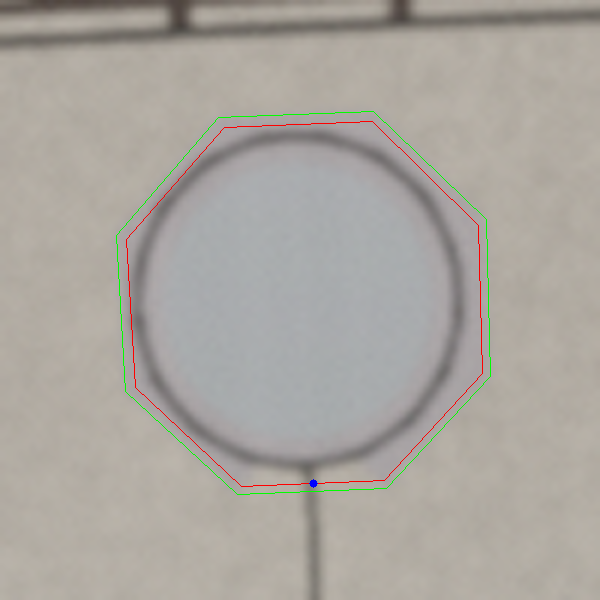

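Run:
```python
from octfit import *
c=cal('wrist');im=cv2.imread('pics/w30.png')
P=lambda u,v:np.array([u,v])/6-.4+[268,87]
o=ray('wrist',P(299,299),83,c);print('lens centre',o.round(1))
px=np.array([P(*q) for q in [(238,485),(384,478),(215,115),(372,108),(484,212),(486,372),(130,395),(120,235)]])
print(fitoct(px,c,23,[557.8,-19.4,-.222]))
n1,n2=[ray('wrist',P(*q),23,c) for q in((238,485),(384,478))];d=n2-n1;print('notch dir',np.arctan2(d[1],d[0])-np.pi/2,((n1+n2)/2).round(1))
cv2.imwrite('pics/w30e.png',cv2.resize(im[155:205,290:350],None,fx=10,fy=10,interpolation=2))
# predicted arm end
a=-.222;print('pred end px',proj('wrist',[[557.8+55*np.cos(a),-19.4+55*np.sin(a),3]],c))
```

```text
lens centre [557.2 -19.1  83. ]
(array([ 5.57028843e+02, -1.91735927e+01, -2.09235399e-01]), [[-0.1, -1.0], [-0.7, -0.9], [-0.2, 0.1], [0.2, 0.3], [-0.1, -0.2], [-0.7, 0.4], [0.8, 1.0], [0.9, 0.3]])
notch dir -0.21398089323175173 [585.4 -25.6  23. ]
pred end px [[320.60053092 191.06841972]]
```

View pics/w30e.png

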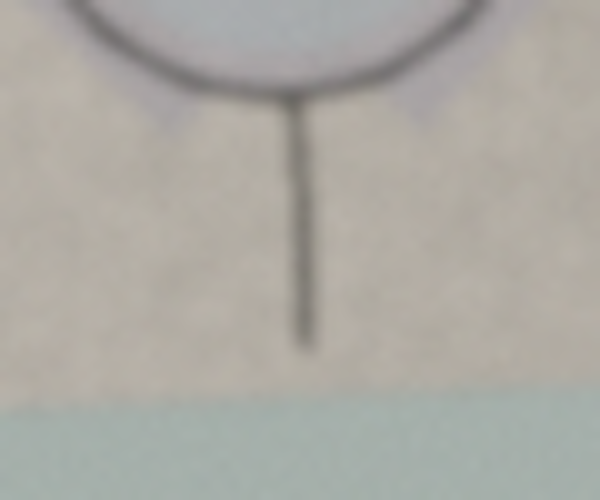

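In w30 the lens centre and foot centre agree to within 0.2 mm, so the loupe is upright. The notch straddles the long arm, and the centring is off by about 1 mm. The eraser lies in the tray and nothing else in view has moved. I'll take one last side view and hand in.

Run:
```python
from h import *
im=snap('side','s31')
s=env.state();print(s['t'],s['ft_force'].round(1))
cv2.imwrite('pics/s31z.png',cv2.resize(im[130:400,100:420,::-1],None,fx=2.4,fy=2.2))
env.job_done()
```

```text
30.7667 [ 0.5 -0.2 -0. ]
the job is handed in; nothing more can be done
```

View pics/s31z.png

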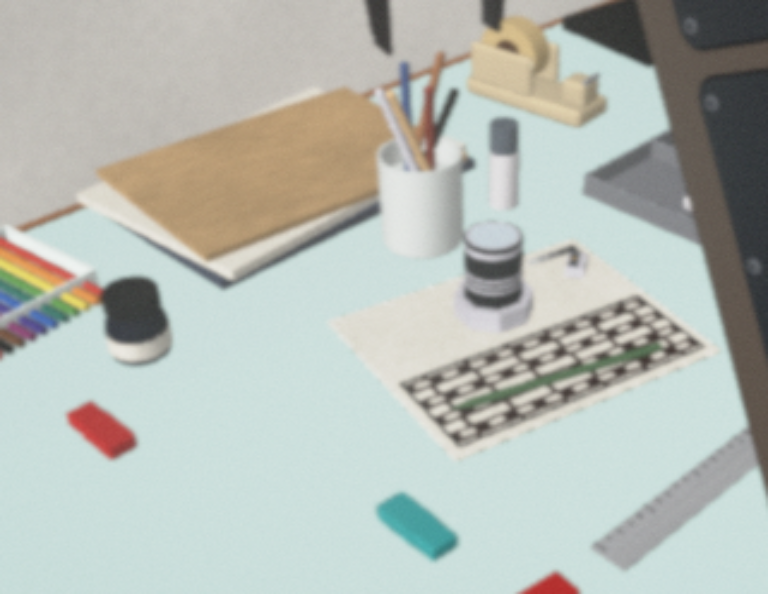

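The eraser is in the wide compartment of the tray, and the loupe stands upright on the cross with its opening facing the long arm. I handed the job in at 30.8 s with the gripper open and clear.

**Tipping the loupe:** the tool can only point down, so I gripped the barrel and pushed the lower edge of the foot against the tray's outer wall. The first try slipped over the rim, and the barrel slid in the pads during the next. I then stood the loupe on the desk, took a fresh grip and placed it.

**Last checks (wrist camera):**
- **Upright:** the lens centre is at (557.2, −19.1) mm and the foot centre at (557.0, −19.2) mm. The side picture also shows it standing.
- **Centring:** I had measured the cross at (557.8, −19.4) mm. In the last picture the end of the long arm appeared about 1.8 mm from where that measurement predicts. The two views disagree by that much, so the true centring error is probably about 1 mm.
- **Heading:** the loupe faces about −0.21 rad and the long arm runs at −0.22 rad, a difference under 1°.
- **Other things:** in the last pictures the pencil, sharpener, ink jar, glue stick and pot look as they did at the start.

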